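# Swap the piston pin on the inspection nest

### The arm

A 6-joint arm with a two-finger parallel gripper is mounted at the origin on the work surface. World frame = base frame: x ahead of the robot, y to its left, z up, the work surface at z = 0. Lengths are in mm, angles in rad, forces in N, time in s.
With the tool pointing down it reaches from about 275 to 1000 mm from the base axis. Payload 8.4 kg.
Tool frame: the origin (TCP) lies at the very end of the fingers, on their centre line; the grasp point (between the pads) lies 19 mm behind it; z points along the fingers, y is the direction in which the jaws open and shut (so a half turn about z gives the same grasp; the last joint's range is limited). The gripper opens to 85 mm and grips with 20 to 120 N. Pads are 22 mm wide; open, the fingers measure 114 mm over their backs; the gripper's body (76 mm by 85 mm) begins 54 mm behind the grasp point. The pads swing forward as they close: fully open they stand 13 mm farther back than shut.
Start: joints at [1.184, 0.353, 1.633, -0, 1.155, -0.002], TCP at [234.607, 579.299, 231.281] pointing down, gripper open.
Joint ranges: [-2.63, 2.63], [-0.92, 2.1], [0.06, 2.66], [-1.3, 4.44], [0, 2.69], [-3.02, 3.02]. Speed limits (rad/s): [2.22, 2.22, 2.79, 3.14, 3.14, 3.14].

### API

Orientations are given as [roll, pitch, yaw] about the fixed x, y, z axes, in that order (R = Rz(yaw) Ry(pitch) Rx(roll)).
In Python, from rig import sense, grab_frame, sign_off, masks_of gives the robot as it stands. The module is installed in compiled form; this text tells all that it offers.
- The arm moves only by the shell command python3 -m inch 'ROWS' [FORCE]. ROWS is JSON, a list of rows, each an object of numbers: "gripper": the finger opening in m, from 0 to 0.0854; "tx", "ty", "tz": the shift along the tool's x, y, z in m; "spin": the turn about the tool's z in degrees. In form: [{"gripper": .., "tx": .., "ty": .., "tz": .., "spin": ..}, ...]. A call has exactly 8 rows; each row shifts and turns the commanded pose from where the row before left it, along the tool's axes as they then stand; what a row does not reach is not made up. A row lasts 1/10 s, in which the tool goes at most 50 mm and 8.59 degrees, less where a joint would pass 70% of its speed; a pose out of reach is approached as far as the arm can. A call is refused whole if a number of a shift passes 0.05 or a number of a turn 8.59, either way. A call with a gripper value outside its range is refused whole. The fingers move at their own pace and stop on an object; FORCE is the grip in N (left out, the last holds). Time passes only in rows, so rows that do not move let the fingers close, or fill a call up. It gives the time, the measured TCP pose, the force and the opening at its end, in the units of the state.
- sense(): the state, without advancing time (a new reading comes with each control period).
- grab_frame(name): name is "scene" or "top" or "wrist"; returns a dict with "pixels" (420x560x3 uint8, red, green, blue), "K" (3x3 intrinsics, pixels), "extrinsics" (4x4, takes a point from camera to world coordinates). Camera axes: x right, y down, z forward; pixel columns grow to the right and rows downward; lengths in mm; the calibration is good to about 2 mm. A picture is of the moment at which its call begins. There is no depth.
- sign_off(): hands the job in, once; it reports no verdict.
Trained networks look in the newest picture that a camera, given by its name, has taken for a name from the list of things; names that differ only in an ending like _2 or _b are one class to them, and where a whole thing is asked for, a point or a joint stands for the part that bears it (a point fixed in the world has none). Each returns a list of dicts, best first, with "conf" (0 to 1); they miss things now and then, are a little off and sometimes report something else, mostly with a low value. They report only what shows in the picture. A call takes as long as a camera call. They do not tell look-alikes from the thing itself.
- masks_of(camera, target): "pixels" (420x560 bool, what is visible of it) and "centre" ([row, column] in pixels, amid what is visible of it).
The state is a dict: "clock": time; "qpos": joint angles; "qvel": joint speeds; "joint_efforts": joint torques, N m; "eef_pos": TCP position; "tcp_rot": TCP orientation; "contact_force": force on the tool from outside, world axes, zero at the start; "wrist_torque": the same for the moment, N m; "opening": opening from 0.0 (shut) to 1.0 (fully open).
Only numpy, scipy, OpenCV 4.12 (cv2) and the standard library are available. Lean on these libraries where they do the work, as an engineer would, in place of code of your own. Each camera call takes 0.05 s, during which the arm holds its last target.

### The job

The piston pin standing in the three-point nest has been checked: put it back in the wooden tray, in its place in the row between the two pins that have closed up on its gap, nudging them apart until it stands in line with the others against the back wall, with no pin toppled. Then stand the next pin, from the cork pad, on the nest plate and nudge it fully home, touching both dowels with the sprung plunger pressing on it. Keep the pins upright, set them down gently, and leave the bottle, ring gauge and micrometer where they are.

Things in the scene. Friction and masses are not known exactly. Their poses are not given: they have to be found in the camera images.
- tray: Open wooden tray fixed on the bench, 160 mm (x) by 284 mm (y), 30 mm high, walls 10 mm, floor 8 mm thick. Origin: centre of its underside; +x points to its back wall, away from the robot (yaw within 0.2 rad). Six pins stand on its floor in a row along y against the back wall, centres at x = +52 mm; the floor on the robot's side is free. It stands left or right of the robot, the nest opposite.
- nest: Dark steel plate bolted to the bench, 150 mm (x) by 130 mm (y), top 12 mm up. Origin: centre of its underside; +x away from the robot (yaw within 0.45 rad). The half towards the robot is empty (x < 0); a pin enters along +x. On it, each 28 mm high: stop dowel, 12 mm diameter, at (44, 0) mm; side dowel, 12 mm, at (14, -23) mm; plunger block 26 mm square at (14, 44) mm, its brass nose pointing to -y.
- nest_seat (a point): Point on the plate's top, (20, 0) mm from the plate's middle, where a pin's axis stands when fully home; axes as the nest's. The pin then touches the stop dowel ahead, the side dowel and the sprung nose (10 mm diameter, 16 mm above the plate), which it holds pushed back 2.5 mm (2 to 5 N, up to 4 mm on entering). The free nose is in the way of a pin lowered straight down: slide it in from the front.
- pin_checked: The checked pin: hollow ground steel piston pin, lightly oiled, 36 mm diameter, 19 mm bore (too narrow for fingers), 80 mm tall, about 0.44 kg, standing in the nest at the start. Origin: centre of its lower end; z along its axis, up. All pins are alike.
- pin_next: The next pin, alike (36 mm diameter, 80 mm tall), standing on the cork pad. Origin: centre of its lower end; z up.
- cork_pad: Fixed thin square cork pad, 48 mm by 48 mm, 4 mm thick, in front of the robot between tray and nest. Origin: centre of its underside.
- row_1: Pin 1 of the row counted from the tray's +y end, alike (36 mm diameter, 80 mm tall, about 0.44 kg), loose. Origin: centre of its lower end. 
- row_2: Pin 2 of the row counted from the tray's +y end, alike (36 mm diameter, 80 mm tall, about 0.44 kg), loose. Origin: centre of its lower end. 
- row_3: Pin 3 of the row counted from the tray's +y end, alike (36 mm diameter, 80 mm tall, about 0.44 kg), loose. Origin: centre of its lower end. The checked pin's place is between pins 3 and 4: the gap there has closed to 10 to 18 mm. Pins 1-3 and 4-6 stand close together; there is 48 mm of play along the row in all, so they can slide apart along the back wall. Pressing a pin in takes up to about 15 N.
- row_4: Pin 4 of the row counted from the tray's +y end, alike (36 mm diameter, 80 mm tall, about 0.44 kg), loose. Origin: centre of its lower end. 
- row_5: Pin 5 of the row counted from the tray's +y end, alike (36 mm diameter, 80 mm tall, about 0.44 kg), loose. Origin: centre of its lower end. 
- row_6: Pin 6 of the row counted from the tray's +y end, alike (36 mm diameter, 80 mm tall, about 0.44 kg), loose. Origin: centre of its lower end. 
- bottle: Bystander: white closed plastic bottle, 60 mm diameter, 135 mm tall, near the robot on the right. Origin: centre of its underside.
- ring_gauge: Bystander: steel ring, 80 mm outer diameter, 24 mm high, lying beyond the work. Origin: centre of its underside.
- micrometer: Bystander: outside micrometer lying flat, about 160 mm long and 18 mm high, near the robot on the left. Origin: on the bench at the middle of its C-frame.
Things that resemble listed ones, but are neither listed nor needed, are in the scene too. What is shaped like the row_2 but yellow is not meant.

How it is judged:
By the outcome, as a careful person would: the job done as asked, in the order asked, and still so for the second after the job is handed in, with the robot touching nothing.
It also fails if it takes over 67 s, if anything falls off the work surface, if the arm or the gripper's body presses on something with over 40 N, if the wrist force passes 120 N, or if a joint passes its speed limit or range.

## Working session

There is one attempt and no reset: what is moved stays moved. The work goes in short steps, Python scripts to look and compute and a shell command to move; the robot and the scene stay as the last step left them, time stands still between calls to the robot, and variables do not carry over. Pictures are saved under pics/ and viewed, and the job is handed in when it is done.

```bash
mkdir -p pics; python3 - <<'E'
from rig import *
import cv2,numpy as np
for n in ["scene","top"]:
    f=grab_frame(n); cv2.imwrite(f"pics/{n}0.png",f["pixels"][:,:,::-1]); print(n,f["K"],f["extrinsics"])
print(sense())
E
```

```text
scene [[500.24073998   0.         279.22756933]
 [  0.         500.24073998 214.59149262]
 [  0.           0.           1.        ]] [[-5.57016652e-01  5.71566931e-01 -6.02531072e-01  1.31964307e+03]
 [ 8.30372575e-01  3.70515722e-01 -4.16172425e-01  4.94581918e+02]
 [-1.46231610e-02 -7.32140248e-01 -6.80996931e-01  9.37306598e+02]
 [ 0.00000000e+00  0.00000000e+00  0.00000000e+00  1.00000000e+00]]
top [[409.90392269   0.         278.1052159 ]
 [  0.         409.90392269 211.49370564]
 [  0.           0.           1.        ]] [[-2.11346873e-02 -9.91226893e-01  1.30470574e-01  4.36397821e+02]
 [-9.99267306e-01  2.51083059e-02  2.88864060e-02 -5.95139564e+01]
 [-3.19088775e-02 -1.29764474e-01 -9.91031283e-01  1.02187425e+03]
 [ 0.00000000e+00  0.00000000e+00  0.00000000e+00  1.00000000e+00]]
{'clock': 0.1, 'qpos': array([ 1.18360977e+00,  3.53580778e-01,  1.63409441e+00,  2.32506647e-05,
        1.15518434e+00, -2.40193688e-03]), 'qvel': array([ 0.00101063, -0.00179827, -0.00395028, -0.00122449,  0.0005227 ,
       -0.00218566]), 'joint_efforts': array([ 1.61135518e-03, -6.06353974e+01, -3.42821646e+01, -2.68783941e-05,
        3.92328817e-03, -2.20395469e-05]), 'eef_pos': array([234.42684875, 578.89178183, 230.62074398]), 'tcp_rot': array([-3.14032583e+00, -2.43022998e-05,  2.75679862e+00]), 'contact_force': array([-0.15119122, -0.60082045,  1.26633581]), 'wrist_torque': array([ 0.0116539 ,  0.02723964, -0.00390029]), 'opening': 0.9967256951354853}
```

View pics/scene0.png

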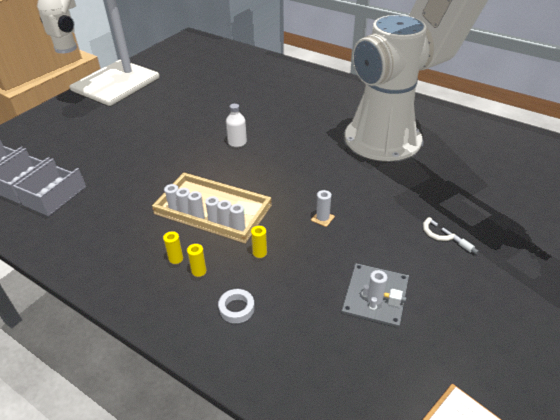

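View pics/top0.png

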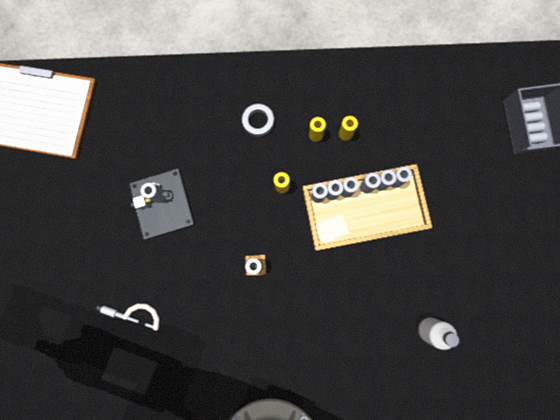

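The scene view shows the tray (around 212,205), the nest (377,292) with its pin, and the cork pad with a pin (323,207). The yellow pins (around 175–260,240) and the ring (236,305) are decoys or bystanders. Next I'll measure.

```bash
cat > h.py <<'E'
from rig import *
import cv2,numpy as np
def ray(f,u,v):
    K=f["K"];E=f["extrinsics"];d=E[:3,:3]@np.linalg.inv(K)@np.array([u,v,1.]);return E[:3,3],d
def atz(f,u,v,z):
    o,d=ray(f,u,v);return (o+d*(z-o[2])/d[2])
def proj(f,P):
    E=f["extrinsics"];p=E[:3,:3].T@(np.asarray(P,float)-E[:3,3]);p=f["K"]@p;return p[:2]/p[2]
def crop(f,name,u0,v0,w,h,s):
    im=f["pixels"][v0:v0+h,u0:u0+w,::-1];cv2.imwrite(f"pics/{name}.png",cv2.resize(im,None,fx=s,fy=s,interpolation=cv2.INTER_CUBIC))
E
python3 - <<'E'
from h import *
f=grab_frame("top")
for t in ["pin_checked","tray","nest","cork_pad"]:
    for m in masks_of("top",t):
        r,c=np.nonzero(m["pixels"]);print(t,round(m["conf"],2),np.round(m["centre"],1),c.min(),c.max(),r.min(),r.max(),len(r))
crop(f,"topN",110,155,100,95,8)
crop(f,"topT",295,155,150,110,5)
crop(f,"topC",230,240,50,45,10)
E
```

```text
pin_checked 0.56 [191.9 155. ] 142 164 183 202 317
tray 0.88 [211.  367.3] 303 431 165 249 6053
nest 0.82 [207. 165.] 130 194 169 239 2782
cork_pad 0.73 [257.5 258.3] 246 264 255 274 104
```

View pics/topN.png

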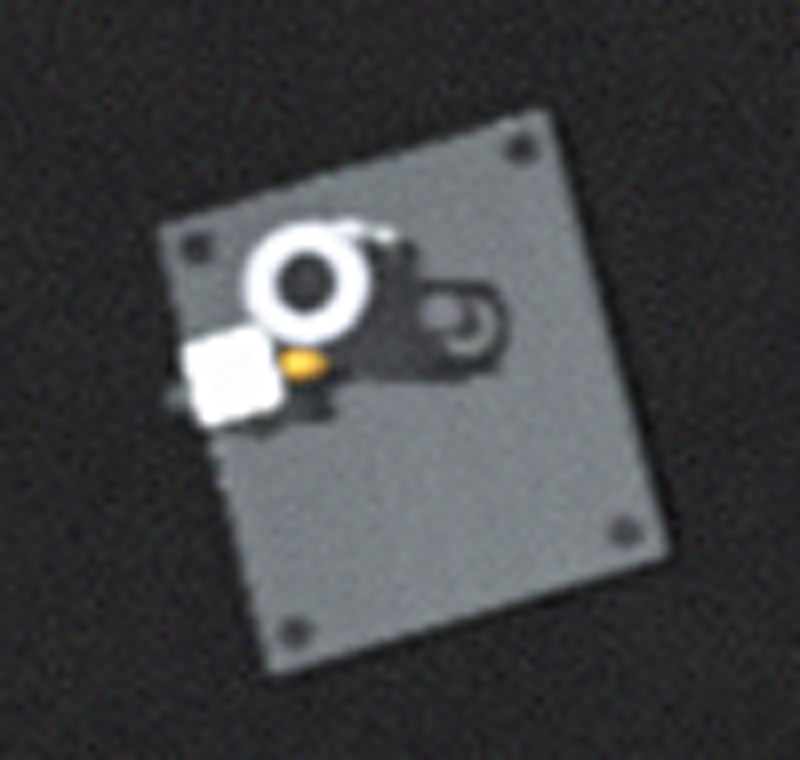

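View pics/topT.png

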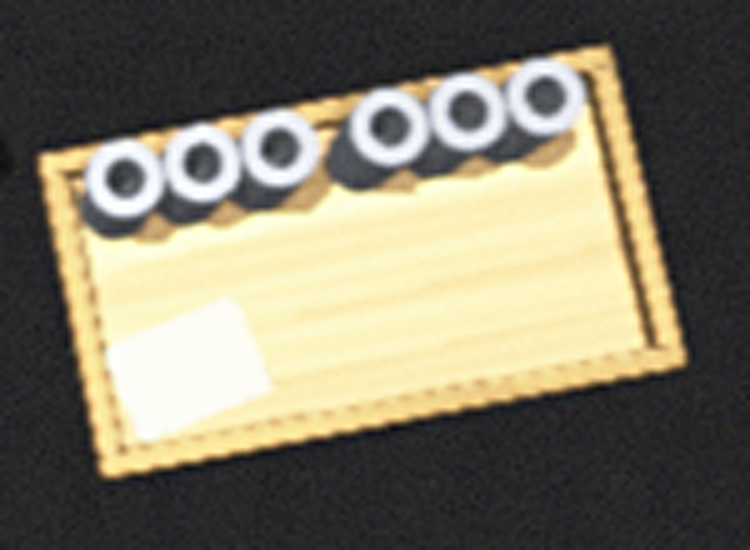

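View pics/topC.png

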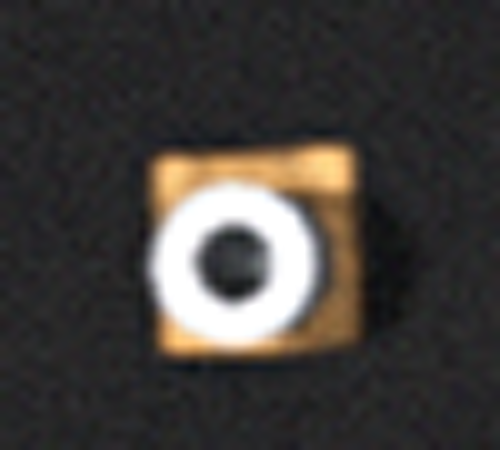

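The top crops show the rings clearly: nest pin at about (148,190), cork pin at about (253,266), and the row pins at (320–404,174–190). I'll convert these to world positions and check them with the scene camera.

```bash
cat >> h.py <<'E'
def up(p,s,u0,v0): return (p[0]+.5)/s-.5+u0,(p[1]+.5)/s-.5+v0
E
python3 - <<'E'
from h import *
f=grab_frame("top");g=grab_frame("scene")
np.set_printoptions(precision=1,suppress=True)
N=np.array([atz(f,*up(p,8,110,155),12)[:2] for p in [(160,228),(548,110),(670,552),(270,672)]])
print("nest corners",N.tolist(),[np.linalg.norm(N[i]-N[i-1]).round(1) for i in range(4)])
c=N.mean(0);ax=(N[0]+N[1]-N[2]-N[3]);ay=N[0]+N[3]-N[1]-N[2];print("nest",c,np.arctan2(ax[1],ax[0]),np.arctan2(-ay[0],ay[1]))
yw=(np.arctan2(ax[1],ax[0])+np.arctan2(-ay[0],ay[1]))/2
R=np.array([[np.cos(yw),-np.sin(yw)],[np.sin(yw),np.cos(yw)]]);print("seat",c+R@[20,0],yw)
print("pinN",atz(f,*up((308,283),8,110,155),92)[:2])
T=np.array([atz(f,*up(p,5,295,155),30)[:2] for p in [(40,157),(610,45),(687,362),(103,478)]])
print("tray",T.mean(0),[np.linalg.norm(T[i]-T[i-1]).round(1) for i in range(4)])
ax=(T[0]+T[1]-T[2]-T[3]);ay=T[0]+T[3]-T[1]-T[2];print(np.arctan2(ax[1],ax[0]),np.arctan2(-ay[0],ay[1]))
P=[atz(f,*up(p,5,295,155),88)[:2] for p in [(126,180),(203,162),(281,147),(389,127),(466,111),(546,95)]]
print("row",np.array(P).tolist());d=P[0]-P[5];print(np.arctan2(-d[0],d[1]),[np.linalg.norm(P[i]-P[i+1]).round(1) for i in range(5)])
print("cork pin",atz(f,*up((235,263),10,230,240),84)[:2])
print("cork",atz(f,*up((256,252),10,230,240),4)[:2])
# scene checks
crop(g,"scN",335,255,85,75,9);crop(g,"scT",145,165,135,80,6)
crop(g,"scC",300,180,45,50,10)
E
```

```text
nest corners [[651.6800527759843, 345.5560619483425], [686.4248655436347, 221.84034176899218], [544.3674367471999, 181.99112455391003], [509.87162980686094, 307.1696932576923]] [np.float64(146.9), np.float64(128.5), np.float64(147.5), np.float64(129.8)]
nest [598.1 264.1] 0.2689310032681741 0.2713321786688404
seat [617.4 269.5] 0.27013159096850725
pinN [617.1 269.4]
tray [ 574.1 -245.5] [np.float64(159.8), np.float64(284.8), np.float64(159.0), np.float64(285.8)]
0.16456194550838749 0.17158041461384105
row [[605.5036341827133, -129.51918632292572], [612.9736690712214, -165.21905268965668], [619.0233296032461, -201.31134908744082], [627.0335166134405, -251.235035334337], [633.5575604271992, -286.84865786098703], [640.0403147735783, -323.81788645515485]]
0.17591313083043977 [np.float64(36.5), np.float64(36.6), np.float64(50.6), np.float64(36.2), np.float64(37.5)]
cork pin [436.7  27.4]
cork [439.3  29.6]
```

View pics/scN.png

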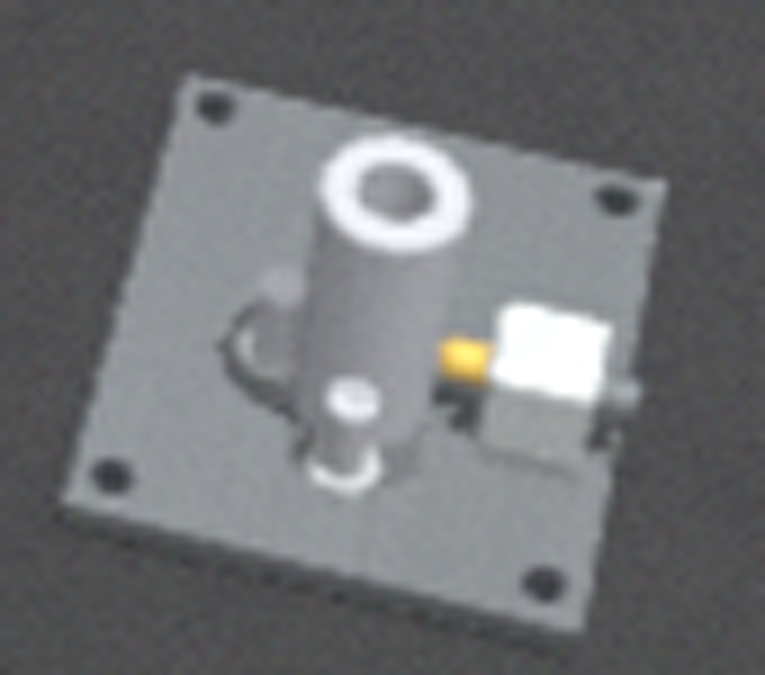

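View pics/scT.png

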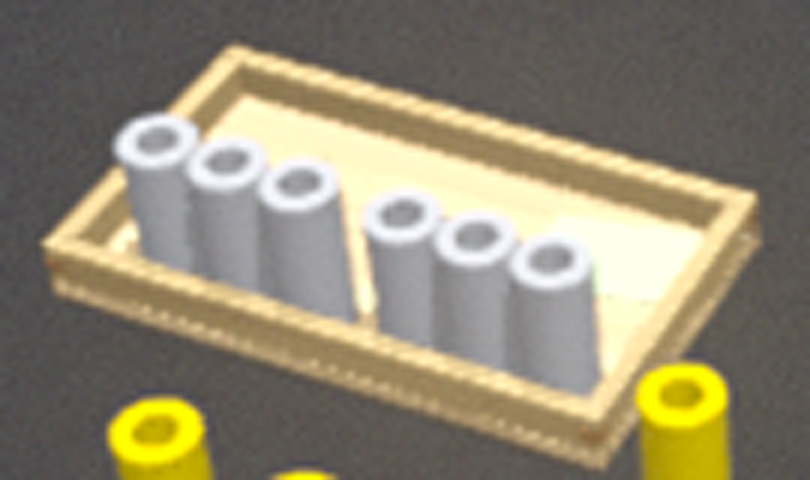

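View pics/scC.png

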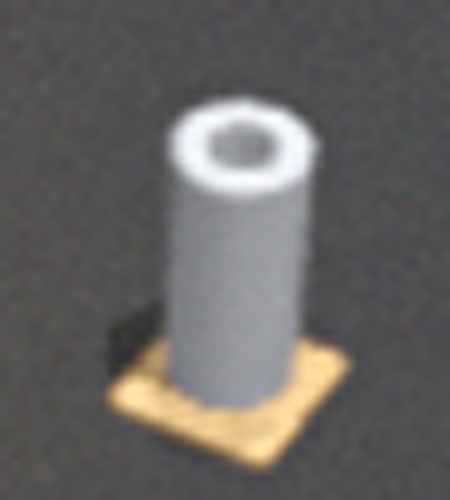

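The scene crops confirm all eight pins are upright. Nest-pin ring is at crop (396,192), cork ring at (244,146), and the row gap is between (301,184) and (403,213). Cross-checking these, then spinning.

```bash
cat >> h.py <<'E'
def togo(x,y,z,yaw):
    s=sense();p=s["eef_pos"];r=s["tcp_rot"];Y=r[2]
    d=np.array([x,y,z])-p
    tx=np.array([np.cos(Y),np.sin(Y)]);ty=np.array([np.sin(Y),-np.cos(Y)])
    dy=(yaw-Y+np.pi)%(2*np.pi)-np.pi
    print("t",round(s["clock"],2),"pos",p.round(1),"rpy",r.round(3),"F",s["contact_force"].round(1),"op",round(s["opening"],3))
    print("togo tx %.1f ty %.1f tz %.1f spin %.1f"%(d[:2]@tx,d[:2]@ty,-d[2],-np.degrees(dy)))
E
python3 - <<'E'
from h import *
g=grab_frame("scene")
np.set_printoptions(precision=1,suppress=True)
print(atz(g,*up((396,192),9,335,255),92)[:2],atz(g,*up((244,146),10,300,180),84)[:2])
print([atz(g,*up(p,6,145,165),88)[:2] for p in [(549,260),(475,239),(403,213),(301,184),(228,162),(158,140)]])
togo(617.2,269.4,150,.27+np.pi)
f=grab_frame("wrist");cv2.imwrite("pics/w0.png",f["pixels"][:,:,::-1])
E
python3 -m inch '[{"spin":-8.59,"tz":0.01},{"spin":-8.59,"tz":0.01},{"spin":-8.59,"tz":0.02},{"spin":-8.59,"tz":0.02},{"spin":-3.1,"tz":0.02},{},{},{}]' 25
python3 -c "
from h import *
togo(617.2,269.4,150,.27+np.pi)"
```

```text
[617.  269.6] [435.9  27.5]
[array([ 607.1, -130. ]), array([ 613.6, -164.7]), array([ 617.3, -201.3]), array([ 626.6, -250.9]), array([ 632.8, -287.7]), array([ 638.4, -324.1])]
t 0.5 pos [234.6 579.2 231.3] rpy [-3.1  0.   2.8] F [-0.4 -0.2  0.2] op 1.001
togo tx -470.9 ty -143.6 tz 81.3 spin -37.5
t 0.55 pos [234.6 579.3 231.3] rpy [-3.142 -0.     2.757] F [-1.  0.  1.] op 0.997
togo tx -471.0 ty -143.6 tz 81.3 spin -37.5$[0]: bad value
```

View pics/w0.png

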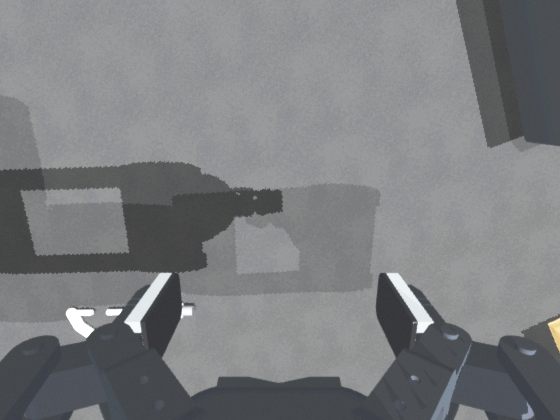

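Scene and top agree within about 2 mm. The wrist view shows the open fingers at (150,300) and (400,300). The call was refused, so rows need every key.

```bash
python3 -m inch '[{"gripper":0.085,"tx":0,"ty":0,"spin":-8.59,"tz":0.01},{"gripper":0.085,"tx":0,"ty":0,"spin":-8.59,"tz":0.01},{"gripper":0.085,"tx":0,"ty":0,"spin":-8.59,"tz":0.02},{"gripper":0.085,"tx":0,"ty":0,"spin":-8.59,"tz":0.02},{"gripper":0.085,"tx":0,"ty":0,"spin":-3.1,"tz":0.02},{"gripper":0.085,"tx":0,"ty":0,"spin":0,"tz":0},{"gripper":0.085,"tx":0,"ty":0,"spin":0,"tz":0},{"gripper":0.085,"tx":0,"ty":0,"spin":0,"tz":0}]' 25
python3 -c "
from h import *
togo(617.2,269.4,150,.27+np.pi)"
```

```text
clock: 1.35
eef_pos: [234.9, 580.0, 152.5]
tcp_rot: [3.14, 0.001, -2.874]
contact_force: [0.2, -0.3, 0.4]
opening: 0.996
t 1.35 pos [234.9 580.  152.5] rpy [ 3.140e+00  1.000e-03 -2.874e+00] F [ 0.2 -0.3  0.4] op 0.996
togo tx -286.6 ty -400.6 tz 2.5 spin -0.1
```

```bash
python3 -m inch '[{"gripper":0.085,"tx":-0.028,"ty":-0.039,"spin":0,"tz":0},{"gripper":0.085,"tx":-0.028,"ty":-0.039,"spin":0,"tz":0},{"gripper":0.085,"tx":-0.028,"ty":-0.039,"spin":0,"tz":0},{"gripper":0.085,"tx":-0.028,"ty":-0.039,"spin":0,"tz":0},{"gripper":0.085,"tx":-0.028,"ty":-0.039,"spin":0,"tz":0},{"gripper":0.085,"tx":-0.028,"ty":-0.039,"spin":0,"tz":0},{"gripper":0.085,"tx":-0.028,"ty":-0.039,"spin":0,"tz":0},{"gripper":0.085,"tx":-0.028,"ty":-0.039,"spin":0,"tz":0}]' 25
python3 -c "
from h import *
togo(617.2,269.4,150,.27+np.pi)"
```

```text
clock: 2.15
eef_pos: [535.5, 337.1, 152.9]
tcp_rot: [3.141, 0.002, -2.874]
contact_force: [0.4, 1.2, 1.4]
opening: 0.996
t 2.15 pos [535.5 337.1 152.9] rpy [ 3.141e+00  2.000e-03 -2.874e+00] F [0.4 1.2 1.4] op 0.996
togo tx -60.8 ty -86.9 tz 2.9 spin -0.1
```

```bash
python3 -m inch '[{"gripper":0.085,"tx":-0.028,"ty":-0.039,"spin":0,"tz":0},{"gripper":0.085,"tx":-0.026,"ty":-0.037,"spin":0,"tz":0},{"gripper":0.085,"tx":-0.003,"ty":-0.005,"spin":0,"tz":0},{"gripper":0.085,"tx":0,"ty":0,"spin":0,"tz":0},{"gripper":0.085,"tx":0,"ty":0,"spin":0,"tz":0},{"gripper":0.085,"tx":0,"ty":0,"spin":0,"tz":0},{"gripper":0.085,"tx":0,"ty":0,"spin":0,"tz":0},{"gripper":0.085,"tx":0,"ty":0,"spin":0,"tz":0}]' 25
python3 -c "
from h import *
f=grab_frame('wrist');cv2.imwrite('pics/w1.png',f['pixels'][:,:,::-1]);print(proj(f,(617.1,269.5,92)))
togo(617.2,269.4,52,.27+np.pi)"
```

```text
clock: 2.95
eef_pos: [609.3, 276.0, 151.5]
tcp_rot: [3.142, 0.0, -2.871]
contact_force: [0.5, 0.5, -0.1]
opening: 0.994
[266.89632915 241.73802647]
t 3.0 pos [609.4 275.8 151.4] rpy [-3.142 -0.    -2.872] F [-0.2 -0.3  0.6] op 0.995
togo tx -5.8 ty -8.2 tz 99.4 spin 0.0
```

View pics/w1.png

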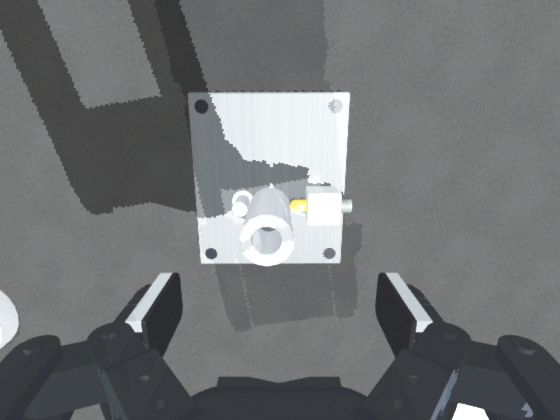

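The ring shows at (267,238) against a predicted (267,242), so the position holds. Centring and descending.

```bash
python3 -m inch '[{"gripper":0.085,"tx":-0.003,"ty":-0.004,"spin":0,"tz":0},{"gripper":0.085,"tx":-0.003,"ty":-0.004,"spin":0,"tz":0},{"gripper":0.085,"tx":0,"ty":0,"spin":0,"tz":0.02},{"gripper":0.085,"tx":0,"ty":0,"spin":0,"tz":0.02},{"gripper":0.085,"tx":0,"ty":0,"spin":0,"tz":0.01},{"gripper":0.085,"tx":0,"ty":0,"spin":0,"tz":0},{"gripper":0.085,"tx":0,"ty":0,"spin":0,"tz":0},{"gripper":0.085,"tx":0,"ty":0,"spin":0,"tz":0}]' 25
python3 -c "
from h import *
f=grab_frame('wrist');cv2.imwrite('pics/w2.png',f['pixels'][:,:,::-1]);print(proj(f,(617.1,269.5,92)))
togo(617.2,269.4,52,.27+np.pi)"
```

```text
clock: 3.8
eef_pos: [618.6, 269.2, 102.3]
tcp_rot: [3.141, 0.002, -2.873]
contact_force: [0.6, 0.1, 0.1]
opening: 0.999
[281.43948862 265.5562966 ]
t 3.85 pos [618.5 269.3 102.4] rpy [ 3.141e+00  2.000e-03 -2.873e+00] F [-1.2  0.2 -0.9] op 0.993
togo tx 1.2 ty 0.5 tz 50.4 spin -0.1
```

View pics/w2.png

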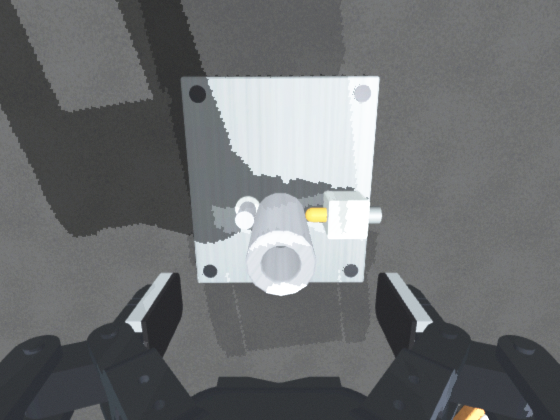

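The ring at (281,263) matches its prediction and sits centred between the jaws. Descending and gripping.

```bash
python3 -m inch '[{"gripper":0.085,"tx":0.001,"ty":0,"spin":0,"tz":0.02},{"gripper":0.085,"tx":0,"ty":0,"spin":0,"tz":0.02},{"gripper":0.085,"tx":0,"ty":0,"spin":0,"tz":0.01},{"gripper":0.085,"tx":0,"ty":0,"spin":0,"tz":0},{"gripper":0.085,"tx":0,"ty":0,"spin":0,"tz":0},{"gripper":0.045,"tx":0,"ty":0,"spin":0,"tz":0},{"gripper":0.030,"tx":0,"ty":0,"spin":0,"tz":0},{"gripper":0.030,"tx":0,"ty":0,"spin":0,"tz":0}]' 25
python3 -m inch '[{"gripper":0.03,"tx":0,"ty":0,"spin":0,"tz":0},{"gripper":0.03,"tx":0,"ty":0,"spin":0,"tz":0},{"gripper":0.03,"tx":0,"ty":0,"spin":0,"tz":0},{"gripper":0.03,"tx":0,"ty":0,"spin":0,"tz":0},{"gripper":0.03,"tx":0,"ty":0,"spin":0,"tz":0},{"gripper":0.03,"tx":0,"ty":0,"spin":0,"tz":0},{"gripper":0.03,"tx":0,"ty":0,"spin":0,"tz":0},{"gripper":0.03,"tx":0,"ty":0,"spin":0,"tz":0}]' 60
```

```text
clock: 4.65
eef_pos: [617.3, 268.9, 52.0]
tcp_rot: [3.141, 0.001, -2.873]
contact_force: [0.8, 0.1, -1.0]
opening: 0.509
clock: 5.45
eef_pos: [617.2, 269.2, 52.0]
tcp_rot: [3.141, 0.001, -2.873]
contact_force: [-2.8, 2.5, 5.6]
opening: 0.409
```

```bash
python3 -m inch '[{"gripper":0.03,"tx":0,"ty":0,"spin":0,"tz":-0.004},{"gripper":0.03,"tx":0,"ty":0,"spin":0,"tz":-0.01},{"gripper":0.03,"tx":0,"ty":0,"spin":0,"tz":-0.015},{"gripper":0.03,"tx":0,"ty":0,"spin":0,"tz":-0.02},{"gripper":0.03,"tx":0,"ty":0,"spin":0,"tz":-0.025},{"gripper":0.03,"tx":0,"ty":0,"spin":0,"tz":-0.025},{"gripper":0.03,"tx":0,"ty":0,"spin":0,"tz":-0.015},{"gripper":0.03,"tx":0,"ty":0,"spin":0,"tz":0}]' 60
python3 -c "
from h import *
togo(572,-235,160,.172+np.pi)
f=grab_frame('wrist');cv2.imwrite('pics/w3.png',f['pixels'][:,:,::-1])"
```

```text
clock: 6.25
eef_pos: [618.0, 268.9, 167.7]
tcp_rot: [3.142, 0.003, -2.873]
contact_force: [1.6, -0.5, -5.1]
opening: 0.407
t 6.25 pos [618.  268.9 167.7] rpy [ 3.142e+00  3.000e-03 -2.873e+00] F [ 1.6 -0.5 -5.1] op 0.407
togo tx 178.2 ty -473.5 tz 7.7 spin 5.6
```

View pics/w3.png

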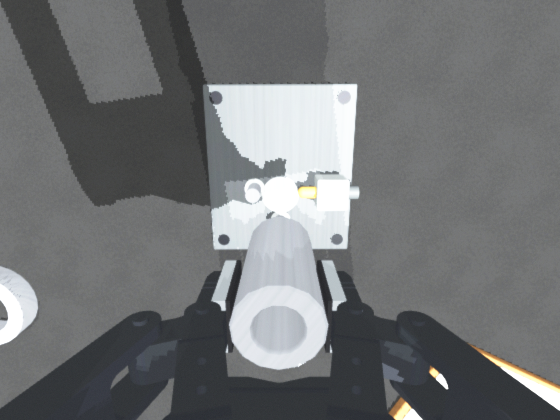

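```bash
python3 -m inch '[{"gripper":0.03,"tx":0,"ty":0,"spin":5.6,"tz":0},{"gripper":0.03,"tx":0.007,"ty":-0.025,"spin":0,"tz":0},{"gripper":0.03,"tx":0.011,"ty":-0.04,"spin":0,"tz":0},{"gripper":0.03,"tx":0.012,"ty":-0.045,"spin":0,"tz":0},{"gripper":0.03,"tx":0.012,"ty":-0.045,"spin":0,"tz":0},{"gripper":0.03,"tx":0.012,"ty":-0.045,"spin":0,"tz":0},{"gripper":0.03,"tx":0.012,"ty":-0.045,"spin":0,"tz":0},{"gripper":0.03,"tx":0.012,"ty":-0.045,"spin":0,"tz":0}]' 60
python3 -c "
from h import *
togo(572,-235,160,.172+np.pi)"
```

```text
clock: 7.1
eef_pos: [587.8, -32.1, 163.5]
tcp_rot: [3.141, -0.003, -2.97]
contact_force: [1.1, 0.6, -4.6]
opening: 0.407
t 7.1 pos [587.8 -32.1 163.5] rpy [ 3.141e+00 -3.000e-03 -2.970e+00] F [ 1.1  0.6 -4.6] op 0.407
togo tx 50.2 ty -197.2 tz 3.5 spin -0.0
```

```bash
python3 -m inch '[{"gripper":0.03,"tx":0.011,"ty":-0.04,"spin":0,"tz":0},{"gripper":0.03,"tx":0.011,"ty":-0.04,"spin":0,"tz":0},{"gripper":0.03,"tx":0.011,"ty":-0.04,"spin":0,"tz":0},{"gripper":0.03,"tx":0.009,"ty":-0.036,"spin":0,"tz":0},{"gripper":0.03,"tx":0.004,"ty":-0.02,"spin":0,"tz":0},{"gripper":0.03,"tx":0,"ty":-0.005,"spin":0,"tz":0},{"gripper":0.03,"tx":0,"ty":0,"spin":0,"tz":0},{"gripper":0.03,"tx":0,"ty":0,"spin":0,"tz":0}]' 60
python3 -c "
from h import *
togo(572,-235,75,.172+np.pi)
f=grab_frame('wrist');cv2.imwrite('pics/w4.png',f['pixels'][:,:,::-1])"
```

```text
clock: 7.9
eef_pos: [574.4, -215.5, 164.3]
tcp_rot: [3.14, -0.001, -2.97]
contact_force: [-0.2, 0.9, -3.7]
opening: 0.408
t 7.9 pos [ 574.4 -215.5  164.3] rpy [ 3.14e+00 -1.00e-03 -2.97e+00] F [-0.2  0.9 -3.7] op 0.408
togo tx 5.7 ty -18.8 tz 89.3 spin -0.0
```

View pics/w4.png

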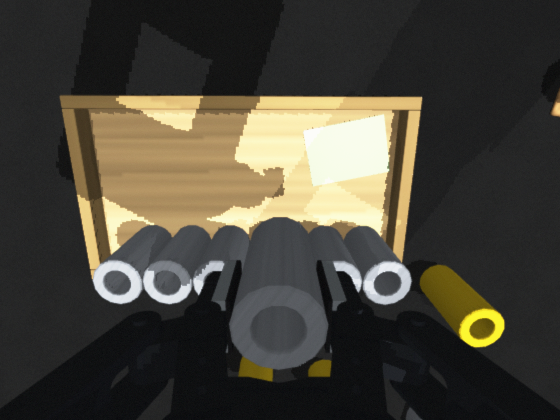

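The wrist view shows the tray with the row at (120–390,280), the gap partly hidden by the held pin, and a label on the floor at (345,150) that is out of the way. Aligning, then lowering.

```bash
python3 -m inch '[{"gripper":0.03,"tx":0.003,"ty":-0.01,"spin":0,"tz":0},{"gripper":0.03,"tx":0.003,"ty":-0.009,"spin":0,"tz":0.01},{"gripper":0.03,"tx":0,"ty":0,"spin":0,"tz":0.025},{"gripper":0.03,"tx":0,"ty":0,"spin":0,"tz":0.025},{"gripper":0.03,"tx":0,"ty":0,"spin":0,"tz":0.02},{"gripper":0.03,"tx":0,"ty":0,"spin":0,"tz":0.009},{"gripper":0.03,"tx":0,"ty":0,"spin":0,"tz":0},{"gripper":0.03,"tx":0,"ty":0,"spin":0,"tz":0}]' 60
python3 -c "
from h import *
togo(572,-235,48.5,.172+np.pi)
f=grab_frame('scene');crop(f,'s5',140,130,160,120,5)"
```

```text
clock: 8.75
eef_pos: [572.7, -236.6, 76.8]
tcp_rot: [-3.141, 0.001, -2.97]
contact_force: [0.5, -0.2, -5.0]
opening: 0.408
t 8.75 pos [ 572.7 -236.6   76.8] rpy [-3.141e+00  1.000e-03 -2.970e+00] F [ 0.5 -0.2 -5. ] op 0.408
togo tx 0.4 ty 1.7 tz 28.3 spin -0.0
```

View pics/s5.png

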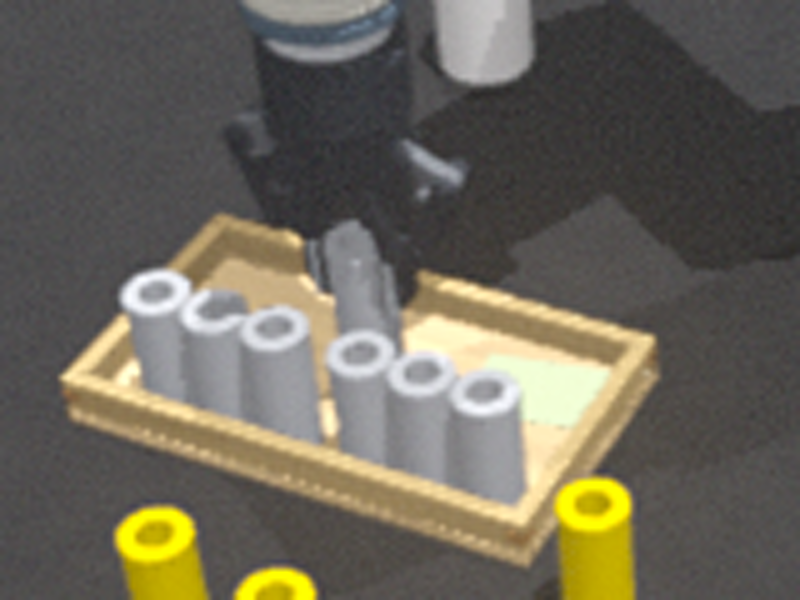

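The pin is held upright inside the tray in front of the gap (crop 355,270). Creeping down.

```bash
python3 -m inch '[{"gripper":0.03,"tx":0,"ty":0.001,"spin":0,"tz":0.012},{"gripper":0.03,"tx":0,"ty":0,"spin":0,"tz":0.009},{"gripper":0.03,"tx":0,"ty":0,"spin":0,"tz":0.004},{"gripper":0.03,"tx":0,"ty":0,"spin":0,"tz":0.001},{"gripper":0.03,"tx":0,"ty":0,"spin":0,"tz":0},{"gripper":0.03,"tx":0,"ty":0,"spin":0,"tz":0},{"gripper":0.03,"tx":0,"ty":0,"spin":0,"tz":0},{"gripper":0.03,"tx":0,"ty":0,"spin":0,"tz":0}]' 60
python3 -m inch '[{"gripper":0.03,"tx":0,"ty":0,"spin":0,"tz":0.0006},{"gripper":0.03,"tx":0,"ty":0,"spin":0,"tz":0.0006},{"gripper":0.03,"tx":0,"ty":0,"spin":0,"tz":0.0006},{"gripper":0.03,"tx":0,"ty":0,"spin":0,"tz":0},{"gripper":0.03,"tx":0,"ty":0,"spin":0,"tz":0},{"gripper":0.03,"tx":0,"ty":0,"spin":0,"tz":0},{"gripper":0.03,"tx":0,"ty":0,"spin":0,"tz":0},{"gripper":0.03,"tx":0,"ty":0,"spin":0,"tz":0}]' 60
```

```text
clock: 9.6
eef_pos: [572.3, -235.4, 50.6]
tcp_rot: [-3.141, 0.0, -2.97]
contact_force: [0.8, -0.3, -4.8]
opening: 0.406
clock: 10.4
eef_pos: [572.2, -235.3, 48.5]
tcp_rot: [-3.142, 0.0, -2.97]
contact_force: [0.6, -0.3, -4.7]
opening: 0.406
```

```bash
python3 -m inch '[{"gripper":0.03,"tx":0,"ty":0,"spin":0,"tz":0.0005},{"gripper":0.03,"tx":0,"ty":0,"spin":0,"tz":0.0005},{"gripper":0.03,"tx":0,"ty":0,"spin":0,"tz":0},{"gripper":0.03,"tx":0,"ty":0,"spin":0,"tz":0},{"gripper":0.03,"tx":0,"ty":0,"spin":0,"tz":0},{"gripper":0.03,"tx":0,"ty":0,"spin":0,"tz":0},{"gripper":0.03,"tx":0,"ty":0,"spin":0,"tz":0},{"gripper":0.03,"tx":0,"ty":0,"spin":0,"tz":0}]' 60
```

```text
clock: 11.2
eef_pos: [572.5, -235.4, 47.9]
tcp_rot: [-3.141, 0.001, -2.97]
contact_force: [-1.2, 0.6, 5.4]
opening: 0.407
```

Contact is felt (Fz changed sign). Releasing and backing off.

```bash
python3 -m inch '[{"gripper":0.045,"tx":0,"ty":0,"spin":0,"tz":0},{"gripper":0.06,"tx":0,"ty":0,"spin":0,"tz":0},{"gripper":0.06,"tx":0,"ty":0,"spin":0,"tz":0},{"gripper":0.06,"tx":0,"ty":0,"spin":0,"tz":0},{"gripper":0.06,"tx":0.012,"ty":0,"spin":0,"tz":0},{"gripper":0.06,"tx":0.015,"ty":0,"spin":0,"tz":0},{"gripper":0.06,"tx":0.015,"ty":0,"spin":0,"tz":0},{"gripper":0.06,"tx":0.003,"ty":0,"spin":0,"tz":0}]' 60
python3 -m inch '[{"gripper":0.017,"tx":0,"ty":0,"spin":0,"tz":0.005},{"gripper":0.017,"tx":0,"ty":0,"spin":0,"tz":0.01},{"gripper":0.017,"tx":0,"ty":0,"spin":0,"tz":0.01},{"gripper":0.017,"tx":0,"ty":0,"spin":0,"tz":0},{"gripper":0.017,"tx":0,"ty":0,"spin":0,"tz":0},{"gripper":0.017,"tx":0,"ty":0,"spin":0,"tz":0},{"gripper":0.017,"tx":0,"ty":0,"spin":0,"tz":0},{"gripper":0.017,"tx":0,"ty":0,"spin":0,"tz":0}]' 60
python3 -c "
from h import *
f=grab_frame('scene');crop(f,'s6',140,130,160,120,5)
f=grab_frame('top');crop(f,'t6',295,155,150,110,5)
f=grab_frame('wrist');cv2.imwrite('pics/w6.png',f['pixels'][:,:,::-1])
togo(572,-235,24,.172+np.pi)"
```

```text
clock: 12.0
eef_pos: [524.9, -243.0, 47.3]
tcp_rot: [3.141, -0.002, -2.971]
contact_force: [0.3, -0.3, 0.4]
opening: 0.699
clock: 12.8
eef_pos: [528.0, -243.0, 22.8]
tcp_rot: [-3.141, 0.0, -2.97]
contact_force: [0.1, 0.1, 0.7]
opening: 0.198
t 12.95 pos [ 527.9 -243.    22.7] rpy [-3.141  0.    -2.97 ] F [-0.2 -0.9  0.3] op 0.197
togo tx -44.8 ty 0.3 tz -1.3 spin -0.0
```

View pics/s6.png

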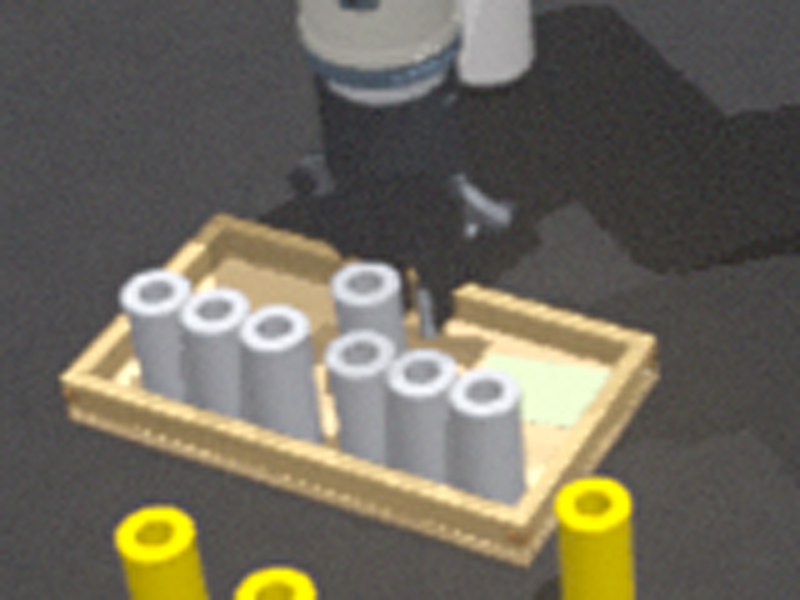

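View pics/w6.png

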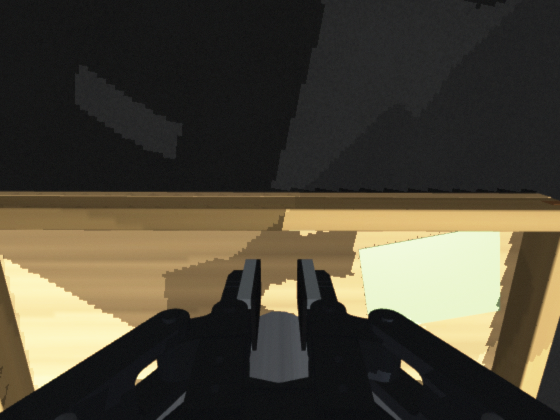

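View pics/t6.png

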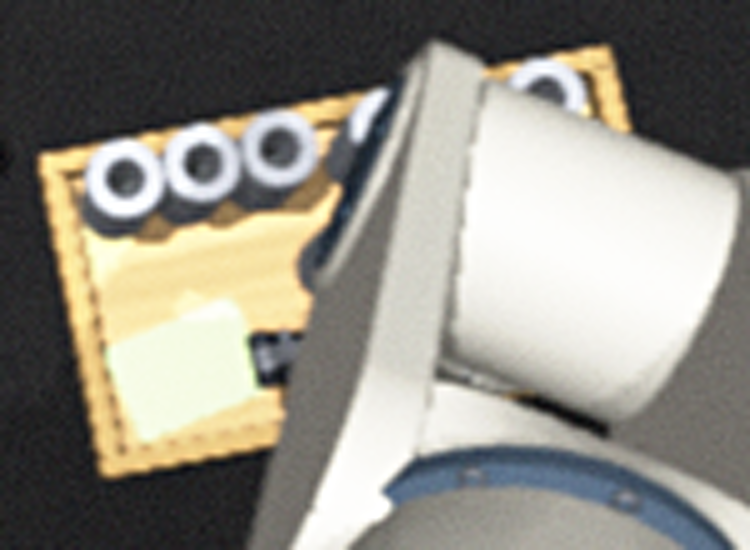

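The pin stands free at (366,285) in the scene crop. The fingers are behind it, set at 17 mm so they act as a two-edge pusher. Nudging it to the gap mouth.

```bash
python3 -m inch '[{"gripper":0.017,"tx":-0.008,"ty":0,"spin":0,"tz":0},{"gripper":0.017,"tx":-0.006,"ty":0,"spin":0,"tz":0},{"gripper":0.017,"tx":-0.004,"ty":0,"spin":0,"tz":0},{"gripper":0.017,"tx":-0.004,"ty":0,"spin":0,"tz":0},{"gripper":0.017,"tx":-0.004,"ty":0,"spin":0,"tz":0},{"gripper":0.017,"tx":-0.004,"ty":0,"spin":0,"tz":0},{"gripper":0.017,"tx":-0.003,"ty":0,"spin":0,"tz":0},{"gripper":0.017,"tx":0,"ty":0,"spin":0,"tz":0}]' 60
cat >> h.py <<'E'
TC=np.array([574.1,-245.5]);TY=.172
def tray(P):
    c,s=np.cos(TY),np.sin(TY);d=np.asarray(P)[:2]-TC;return np.array([c*d[0]+s*d[1],-s*d[0]+c*d[1]])
def trayw(x,y):
    c,s=np.cos(TY),np.sin(TY);return TC+[c*x-s*y,s*x+c*y]
E
python3 -c "
from h import *
f=grab_frame('scene');crop(f,'s7',140,130,160,120,5)
print('tool in tray',tray(sense()['eef_pos']))
togo(*trayw(25,4),24,.172+np.pi)"
```

```text
clock: 13.75
eef_pos: [560.9, -237.3, 22.5]
tcp_rot: [-3.141, 0.0, -2.97]
contact_force: [-1.0, -0.3, 0.4]
opening: 0.197
tool in tray [-11.85974831  10.37159342]
t 13.8 pos [ 560.6 -237.3   22.5] rpy [-3.141  0.    -2.97 ] F [-0.6  0.7 -0.1] op 0.202
togo tx -36.9 ty -6.3 tz -1.5 spin -0.0
```

View pics/s7.png

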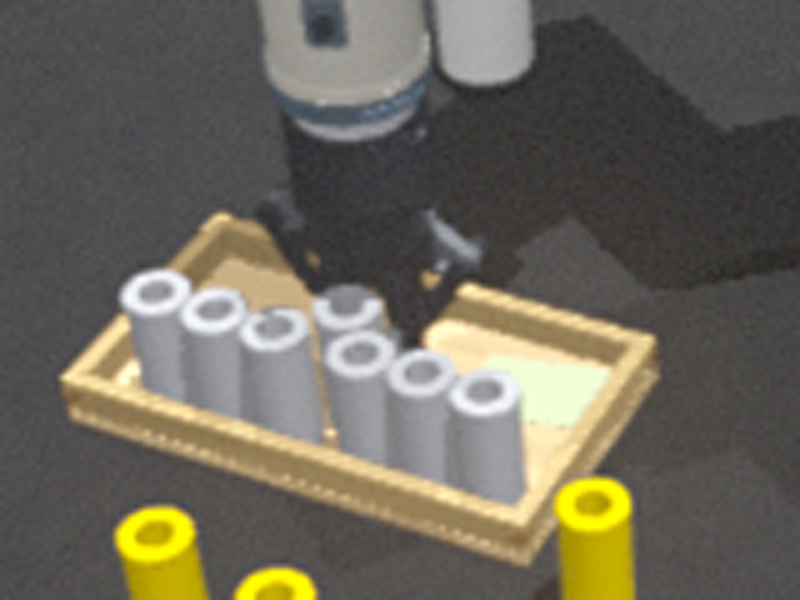

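```bash
python3 -c "
from h import *
g=grab_frame('scene')
for p in [(348,308),(275,328),(361,355)]: print(tray(atz(g,*up(p,5,140,130),88)))"
```

```text
[21.75277817 12.34824413]
[ 50.81071739 -14.76866691]
[51.84442072 37.32416151]
```

```bash
python3 -m inch '[{"gripper":0.017,"tx":-0.003,"ty":0,"spin":0,"tz":0},{"gripper":0.017,"tx":-0.003,"ty":-0.0005,"spin":0,"tz":0},{"gripper":0.017,"tx":-0.003,"ty":-0.0008,"spin":0,"tz":0},{"gripper":0.017,"tx":-0.003,"ty":-0.0008,"spin":0,"tz":0},{"gripper":0.017,"tx":-0.003,"ty":-0.0008,"spin":0,"tz":0},{"gripper":0.017,"tx":0,"ty":0,"spin":0,"tz":0},{"gripper":0.017,"tx":0,"ty":0,"spin":0,"tz":0},{"gripper":0.017,"tx":0,"ty":0,"spin":0,"tz":0}]' 60
python3 -c "
from h import *
f=grab_frame('scene');crop(f,'s8',140,130,160,120,5)
f=grab_frame('wrist');cv2.imwrite('pics/w8.png',f['pixels'][:,:,::-1])
print('tool in tray',tray(sense()['eef_pos']))"
```

```text
clock: 14.65
eef_pos: [575.2, -237.6, 22.3]
tcp_rot: [3.141, -0.001, -2.97]
contact_force: [-3.2, -0.2, 0.0]
opening: 0.202
tool in tray [2.53793814 7.58548245]
```

View pics/s8.png

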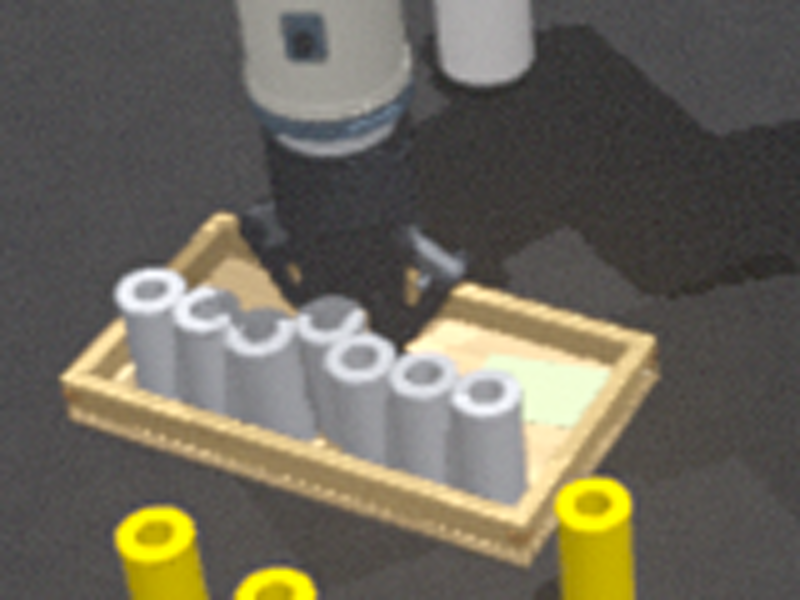

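View pics/w8.png

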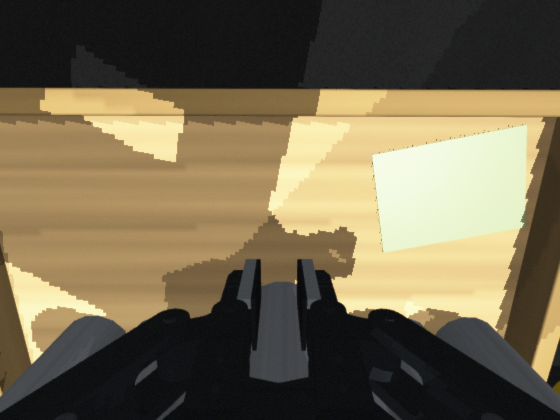

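Pins 4–6 have begun to shift toward −y. Zooming to check that none are tilting.

```bash
python3 -c "
from h import *
f=grab_frame('scene');crop(f,'s9',150,175,105,70,7.5)
for p in [(150,290),(208,307),(262,333),(333,318),(361,357),(423,375),(488,393)]: print(tray(atz(f,*up(p,5,140,130),88)))"
```

```text
[ 50.13764961 -92.35978675]
[ 50.01107868 -56.28030046]
[ 56.92466316 -18.94859389]
[31.91789418  9.14826208]
[53.20882851 38.10063003]
[52.93506449 74.2592508 ]
[ 52.06911768 111.21124193]
```

View pics/s9.png

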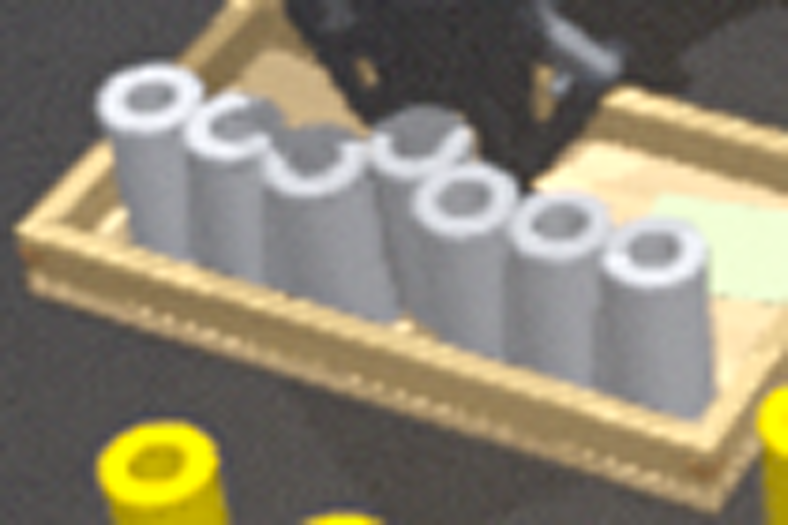

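Spacing is consistent with contact on both neighbours (centre distance about 36 mm), and there is at most a slight lean. The force is only 3 N, so I'll continue gently.

```bash
python3 -m inch '[{"gripper":0.017,"tx":-0.002,"ty":-0.0006,"spin":0,"tz":0},{"gripper":0.017,"tx":-0.002,"ty":-0.0006,"spin":0,"tz":0},{"gripper":0.017,"tx":-0.002,"ty":-0.0006,"spin":0,"tz":0},{"gripper":0.017,"tx":-0.002,"ty":-0.0006,"spin":0,"tz":0},{"gripper":0.017,"tx":-0.002,"ty":-0.0006,"spin":0,"tz":0},{"gripper":0.017,"tx":0,"ty":0,"spin":0,"tz":0},{"gripper":0.017,"tx":0,"ty":0,"spin":0,"tz":0},{"gripper":0.017,"tx":0,"ty":0,"spin":0,"tz":0}]' 60
python3 -c "
from h import *
f=grab_frame('scene');crop(f,'s10',150,165,105,75,7.5)
print('tool in tray',tray(sense()['eef_pos']))"
```

```text
clock: 15.6
eef_pos: [586.3, -238.9, 22.6]
tcp_rot: [-3.141, 0.001, -2.97]
contact_force: [-0.9, -0.6, -0.3]
opening: 0.202
tool in tray [13.06661261  4.42197554]
```

View pics/s10.png

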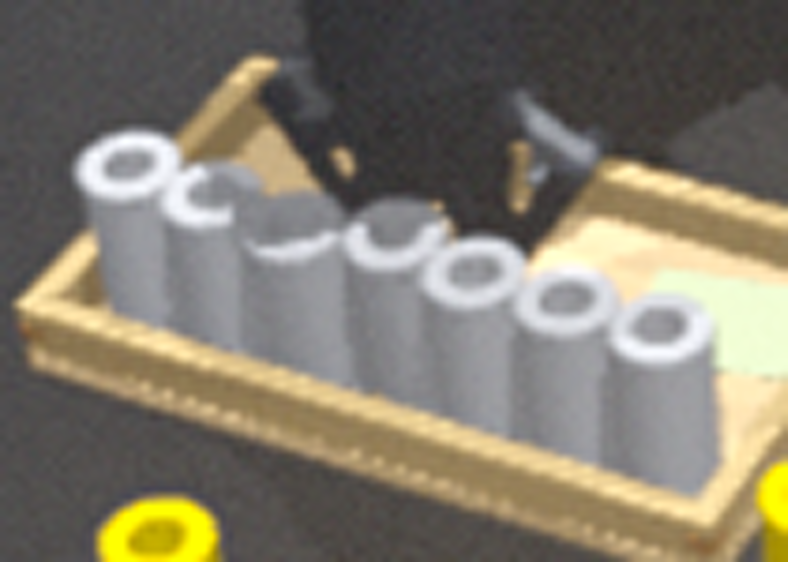

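All pins are upright and the checked pin is about 10 mm short of home. I'll raise the tool so the knuckles clear the neighbours' tops, then finish.

```bash
python3 -m inch '[{"gripper":0.017,"tx":0.003,"ty":0,"spin":0,"tz":0},{"gripper":0.017,"tx":0,"ty":0,"spin":0,"tz":-0.012},{"gripper":0.017,"tx":0,"ty":0,"spin":0,"tz":-0.011},{"gripper":0.017,"tx":-0.003,"ty":0,"spin":0,"tz":0},{"gripper":0.017,"tx":-0.002,"ty":-0.0003,"spin":0,"tz":0},{"gripper":0.017,"tx":-0.002,"ty":-0.0003,"spin":0,"tz":0},{"gripper":0.017,"tx":-0.001,"ty":0,"spin":0,"tz":0},{"gripper":0.017,"tx":0,"ty":0,"spin":0,"tz":0}]' 60
python3 -c "
from h import *
f=grab_frame('scene');crop(f,'s11',150,165,105,75,7.5)
print('tool in tray',tray(sense()['eef_pos']),sense()['contact_force'])"
```

```text
clock: 16.45
eef_pos: [590.7, -238.4, 45.0]
tcp_rot: [3.141, -0.001, -2.97]
contact_force: [-1.6, 0.7, 0.7]
opening: 0.201
tool in tray [17.5944073   4.20649457] [-2.50933978  2.42996503  0.58225861]
```

View pics/s11.png

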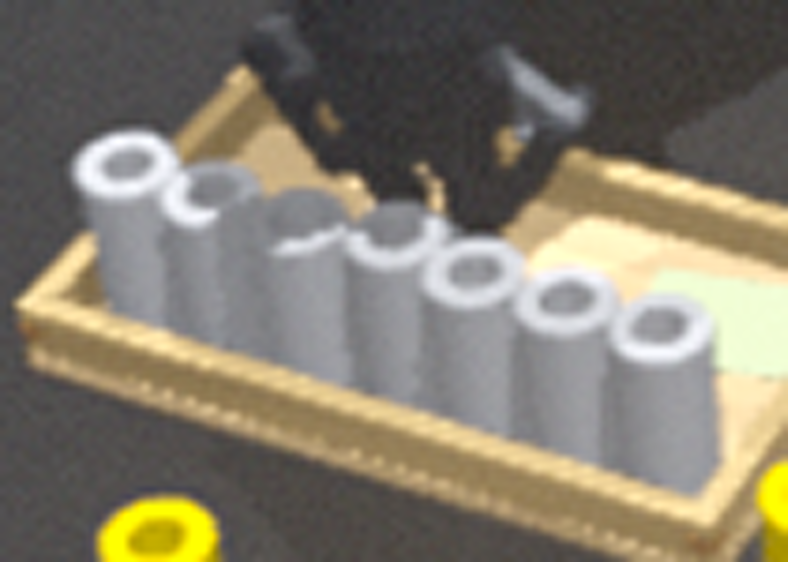

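```bash
python3 -m inch '[{"gripper":0.017,"tx":-0.0015,"ty":-0.0002,"spin":0,"tz":0},{"gripper":0.017,"tx":-0.0015,"ty":-0.0002,"spin":0,"tz":0},{"gripper":0.017,"tx":-0.001,"ty":0,"spin":0,"tz":0},{"gripper":0.017,"tx":-0.001,"ty":0,"spin":0,"tz":0},{"gripper":0.017,"tx":0,"ty":0,"spin":0,"tz":0},{"gripper":0.017,"tx":0,"ty":0,"spin":0,"tz":0},{"gripper":0.017,"tx":0,"ty":0,"spin":0,"tz":0},{"gripper":0.017,"tx":0,"ty":0,"spin":0,"tz":0}]' 60
python3 -c "
from h import *
f=grab_frame('scene');crop(f,'s12',150,165,105,75,7.5)
print('tool in tray',tray(sense()['eef_pos']),sense()['contact_force'])"
```

```text
clock: 17.3
eef_pos: [596.2, -238.2, 45.6]
tcp_rot: [-3.141, 0.0, -2.97]
contact_force: [-1.2, -0.1, -1.0]
opening: 0.198
tool in tray [23.00166021  3.36120391] [-0.64973701  0.12187728 -0.4888373 ]
```

View pics/s12.png

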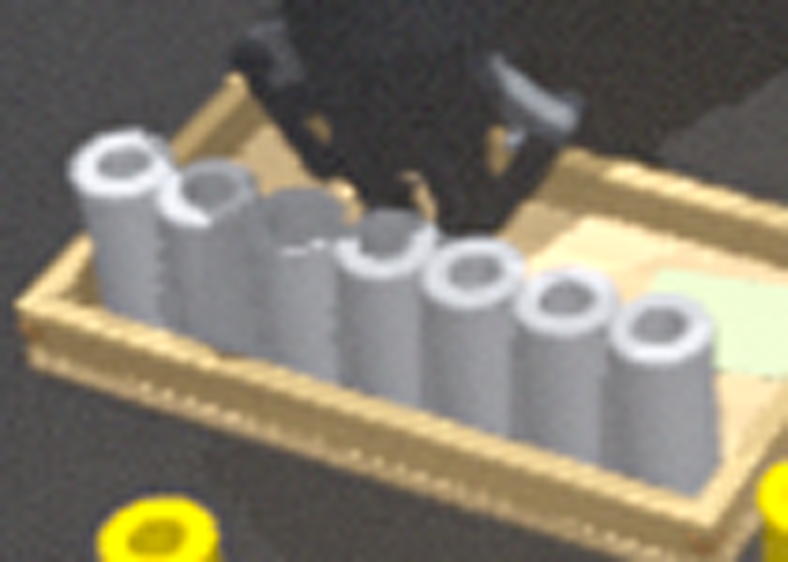

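```bash
python3 -m inch '[{"gripper":0.017,"tx":-0.001,"ty":0,"spin":0,"tz":0},{"gripper":0.017,"tx":-0.001,"ty":0,"spin":0,"tz":0},{"gripper":0.017,"tx":-0.0005,"ty":0,"spin":0,"tz":0},{"gripper":0.017,"tx":0,"ty":0,"spin":0,"tz":0},{"gripper":0.017,"tx":0,"ty":0,"spin":0,"tz":0},{"gripper":0.017,"tx":0,"ty":0,"spin":0,"tz":0},{"gripper":0.017,"tx":0,"ty":0,"spin":0,"tz":0},{"gripper":0.017,"tx":0,"ty":0,"spin":0,"tz":0}]' 60
python3 -m inch '[{"gripper":0.017,"tx":-0.0005,"ty":0,"spin":0,"tz":0},{"gripper":0.017,"tx":-0.0005,"ty":0,"spin":0,"tz":0},{"gripper":0.017,"tx":0,"ty":0,"spin":0,"tz":0},{"gripper":0.017,"tx":0,"ty":0,"spin":0,"tz":0},{"gripper":0.017,"tx":0,"ty":0,"spin":0,"tz":0},{"gripper":0.017,"tx":0,"ty":0,"spin":0,"tz":0},{"gripper":0.017,"tx":0,"ty":0,"spin":0,"tz":0},{"gripper":0.017,"tx":0,"ty":0,"spin":0,"tz":0}]' 60
python3 -c "
from h import *
f=grab_frame('scene');crop(f,'s13',150,165,105,75,7.5)
print('tool in tray',tray(sense()['eef_pos']),sense()['contact_force'])"
```

```text
clock: 18.15
eef_pos: [598.2, -237.6, 45.4]
tcp_rot: [3.141, -0.0, -2.97]
contact_force: [-5.4, 2.2, 2.5]
opening: 0.201
clock: 18.95
eef_pos: [598.6, -237.5, 45.4]
tcp_rot: [3.141, -0.001, -2.97]
contact_force: [-6.8, 1.0, 3.2]
opening: 0.202
tool in tray [25.56964808  3.68794897] [-7.16663436  0.15778117  3.02451752]
```

View pics/s13.png

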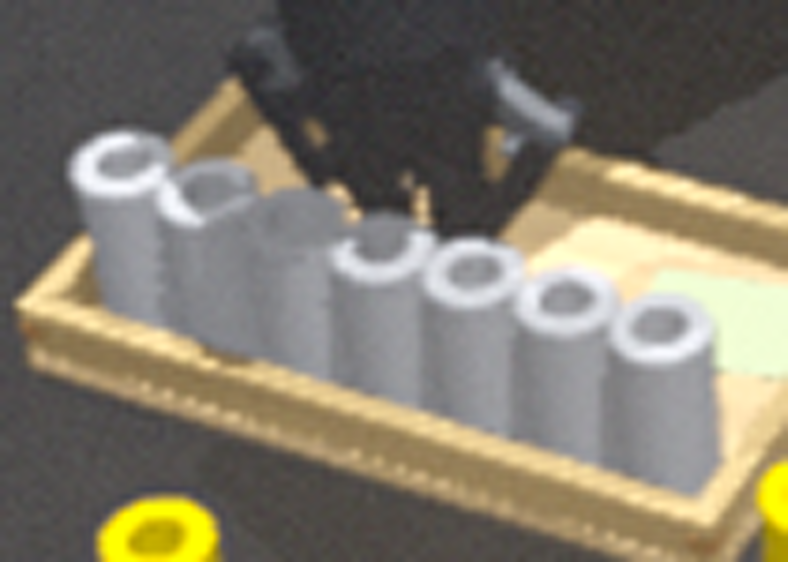

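The force rises to 7 N, consistent with reaching the wall. Backing off to check the line-up.

```bash
python3 -m inch '[{"gripper":0.017,"tx":0.006,"ty":0,"spin":0,"tz":0},{"gripper":0.017,"tx":0.02,"ty":0,"spin":0,"tz":0},{"gripper":0.017,"tx":0.02,"ty":0,"spin":0,"tz":-0.02},{"gripper":0.017,"tx":0.03,"ty":0,"spin":0,"tz":-0.035},{"gripper":0.017,"tx":0.03,"ty":0.02,"spin":0,"tz":-0.035},{"gripper":0.017,"tx":0.03,"ty":0.03,"spin":0,"tz":-0.02},{"gripper":0.017,"tx":0.02,"ty":0.03,"spin":0,"tz":0},{"gripper":0.017,"tx":0,"ty":0,"spin":0,"tz":0}]' 60
python3 -c "
from h import *
f=grab_frame('scene');crop(f,'s14',150,165,105,75,7.5)
f=grab_frame('top');crop(f,'t14',295,155,150,110,5)
f=grab_frame('wrist');cv2.imwrite('pics/w14.png',f['pixels'][:,:,::-1])"
```

```text
clock: 19.8
eef_pos: [429.6, -183.4, 156.0]
tcp_rot: [3.141, 0.001, -2.97]
contact_force: [-0.3, -0.5, -0.3]
opening: 0.203
```

View pics/s14.png

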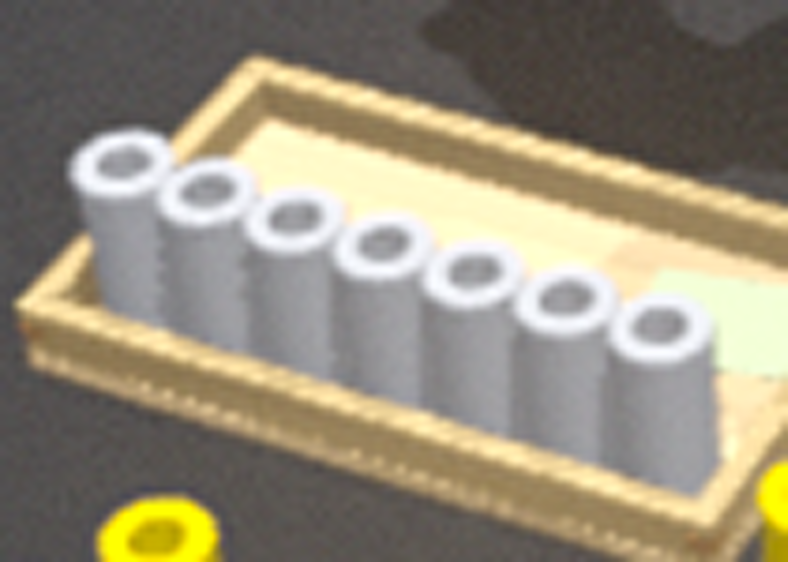

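View pics/t14.png

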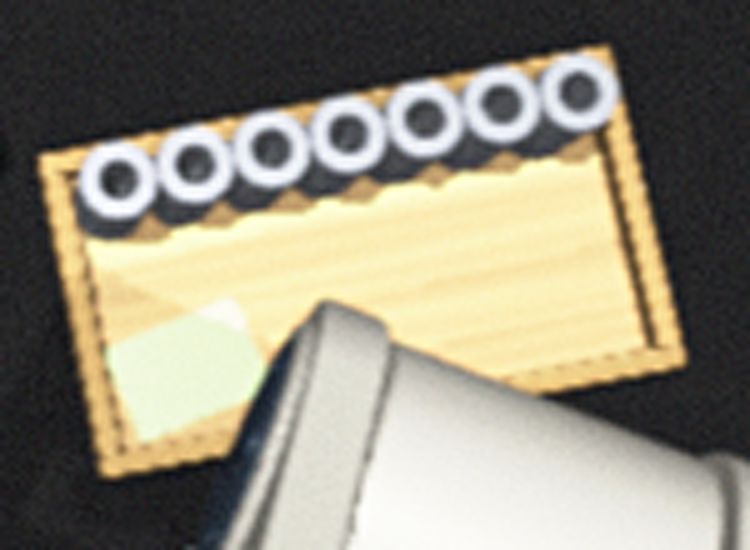

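View pics/w14.png

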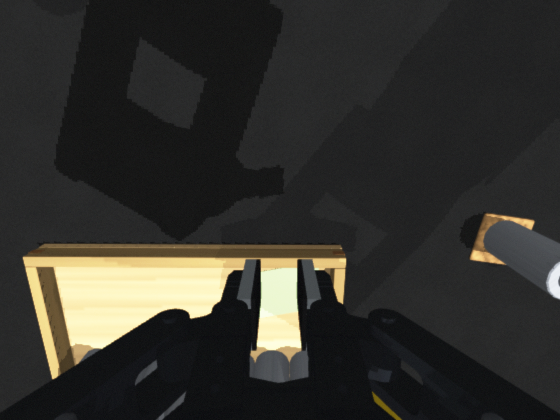

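The row is complete and straight: seven rings evenly spaced on one line from (117,181) to (579,91) in the top crop, with the inserted one at (348,133) within 1 mm or so. Now the next pin.

```bash
python3 -m inch '[{"gripper":0.085,"tx":0,"ty":0.02,"spin":-5.6,"tz":0},{"gripper":0.085,"tx":0,"ty":0.04,"spin":0,"tz":0},{"gripper":0.085,"tx":0,"ty":0.04,"spin":0,"tz":0},{"gripper":0.085,"tx":0,"ty":0.04,"spin":0,"tz":0},{"gripper":0.085,"tx":0,"ty":0.03,"spin":0,"tz":0},{"gripper":0.085,"tx":0,"ty":0.01,"spin":0,"tz":0},{"gripper":0.085,"tx":0,"ty":0,"spin":0,"tz":0},{"gripper":0.085,"tx":0,"ty":0,"spin":0,"tz":0}]' 25
python3 -c "
from h import *
togo(436.3,27.4,100,.27+np.pi)"
```

```text
clock: 20.75
eef_pos: [387.5, -12.1, 155.4]
tcp_rot: [-3.141, 0.001, -2.872]
contact_force: [0.4, 0.4, 0.1]
opening: 0.996
t 20.75 pos [387.5 -12.1 155.4] rpy [-3.141e+00  1.000e-03 -2.872e+00] F [0.4 0.4 0.1] op 0.996
togo tx -57.5 ty 25.1 tz 55.4 spin -0.0
```

```bash
python3 -m inch '[{"gripper":0.085,"tx":-0.02,"ty":0.01,"spin":0,"tz":0},{"gripper":0.085,"tx":-0.02,"ty":0.01,"spin":0,"tz":0},{"gripper":0.085,"tx":-0.0155,"ty":0.004,"spin":0,"tz":0},{"gripper":0.085,"tx":0,"ty":0,"spin":0,"tz":0.02},{"gripper":0.085,"tx":0,"ty":0,"spin":0,"tz":0.02},{"gripper":0.085,"tx":0,"ty":0,"spin":0,"tz":0.013},{"gripper":0.085,"tx":0,"ty":0,"spin":0,"tz":0},{"gripper":0.085,"tx":0,"ty":0,"spin":0,"tz":0}]' 25
python3 -c "
from h import *
f=grab_frame('wrist');cv2.imwrite('pics/w15.png',f['pixels'][:,:,::-1]);print(proj(f,(436.3,27.4,84)))
togo(436.3,27.4,44,.27+np.pi)"
```

```text
clock: 21.55
eef_pos: [433.9, 25.8, 102.3]
tcp_rot: [-3.142, -0.001, -2.873]
contact_force: [-0.3, -0.7, -0.6]
opening: 0.998
[281.7445739  265.99557601]
t 21.6 pos [434.1  26.  102.7] rpy [-3.141  0.    -2.873] F [-0.4 -0.1  0.5] op 0.995
togo tx -2.5 ty 0.8 tz 58.7 spin -0.1
```

View pics/w15.png

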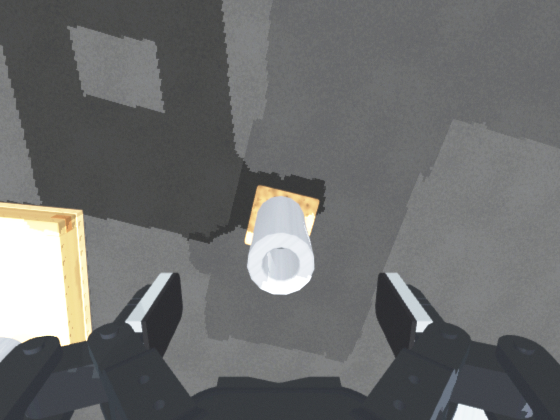

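The ring sits at (281,264) against a predicted (282,266), centred between the jaws. Descending and gripping.

```bash
python3 -m inch '[{"gripper":0.085,"tx":-0.002,"ty":0.0005,"spin":0,"tz":0.02},{"gripper":0.085,"tx":0,"ty":0,"spin":0,"tz":0.02},{"gripper":0.085,"tx":0,"ty":0,"spin":0,"tz":0.017},{"gripper":0.085,"tx":0,"ty":0,"spin":0,"tz":0},{"gripper":0.085,"tx":0,"ty":0,"spin":0,"tz":0},{"gripper":0.045,"tx":0,"ty":0,"spin":0,"tz":0},{"gripper":0.030,"tx":0,"ty":0,"spin":0,"tz":0},{"gripper":0.030,"tx":0,"ty":0,"spin":0,"tz":0}]' 25
python3 -m inch '[{"gripper":0.03,"tx":0,"ty":0,"spin":0,"tz":0},{"gripper":0.03,"tx":0,"ty":0,"spin":0,"tz":0},{"gripper":0.03,"tx":0,"ty":0,"spin":0,"tz":0},{"gripper":0.03,"tx":0,"ty":0,"spin":0,"tz":-0.003},{"gripper":0.03,"tx":0,"ty":0,"spin":0,"tz":-0.015},{"gripper":0.03,"tx":0,"ty":0,"spin":0,"tz":-0.025},{"gripper":0.03,"tx":0,"ty":0,"spin":0,"tz":-0.025},{"gripper":0.03,"tx":0,"ty":0,"spin":0,"tz":-0.012}]' 60
python3 -c "
from h import *
togo(582.3,260.4,120,.27+np.pi)"
```

```text
clock: 22.4
eef_pos: [435.7, 27.5, 46.0]
tcp_rot: [-3.141, 0.001, -2.873]
contact_force: [-0.7, -0.4, -0.4]
opening: 0.508
clock: 23.2
eef_pos: [435.7, 27.5, 127.0]
tcp_rot: [-3.141, 0.002, -2.873]
contact_force: [-0.1, -0.1, -3.7]
opening: 0.407
t 23.2 pos [435.7  27.5 127. ] rpy [-3.141e+00  2.000e-03 -2.873e+00] F [-0.1 -0.1 -3.7] op 0.407
togo tx -203.3 ty 185.5 tz 7.0 spin -0.1
```

```bash
python3 -m inch '[{"gripper":0.03,"tx":-0.018,"ty":0.016,"spin":0,"tz":0},{"gripper":0.03,"tx":-0.032,"ty":0.030,"spin":0,"tz":0},{"gripper":0.03,"tx":-0.034,"ty":0.031,"spin":0,"tz":0},{"gripper":0.03,"tx":-0.034,"ty":0.031,"spin":0,"tz":0},{"gripper":0.03,"tx":-0.034,"ty":0.031,"spin":0,"tz":0},{"gripper":0.03,"tx":-0.030,"ty":0.028,"spin":0,"tz":0},{"gripper":0.03,"tx":-0.018,"ty":0.016,"spin":0,"tz":0},{"gripper":0.03,"tx":0,"ty":0,"spin":0,"tz":0}]' 60
python3 -c "
from h import *
togo(582.3,260.4,80,.27+np.pi)"
```

```text
clock: 24.0
eef_pos: [580.7, 259.8, 124.9]
tcp_rot: [3.141, 0.001, -2.871]
contact_force: [-0.7, 0.4, -3.6]
opening: 0.411
t 24.0 pos [580.7 259.8 124.9] rpy [ 3.141e+00  1.000e-03 -2.871e+00] F [-0.7  0.4 -3.6] op 0.411
togo tx -1.7 ty 0.1 tz 44.9 spin 0.1
```

```bash
python3 -m inch '[{"gripper":0.03,"tx":0,"ty":0,"spin":0,"tz":0.01},{"gripper":0.03,"tx":0,"ty":0,"spin":0,"tz":0.02},{"gripper":0.03,"tx":0,"ty":0,"spin":0,"tz":0.02},{"gripper":0.03,"tx":0,"ty":0,"spin":0,"tz":0.01},{"gripper":0.03,"tx":0,"ty":0,"spin":0,"tz":0.003},{"gripper":0.03,"tx":0,"ty":0,"spin":0,"tz":0},{"gripper":0.03,"tx":0,"ty":0,"spin":0,"tz":0},{"gripper":0.03,"tx":0,"ty":0,"spin":0,"tz":0}]' 60
python3 -c "
from h import *
togo(582.3,260.4,54,.27+np.pi)
f=grab_frame('scene');crop(f,'s16',335,235,85,95,6)"
```

```text
clock: 24.8
eef_pos: [580.0, 257.2, 63.3]
tcp_rot: [3.141, 0.001, -2.873]
contact_force: [-0.5, -0.1, -2.8]
opening: 0.406
t 24.8 pos [580.  257.2  63.3] rpy [ 3.141e+00  1.000e-03 -2.873e+00] F [-0.5 -0.1 -2.8] op 0.406
togo tx -3.1 ty 2.5 tz 9.3 spin -0.1
```

View pics/s16.png

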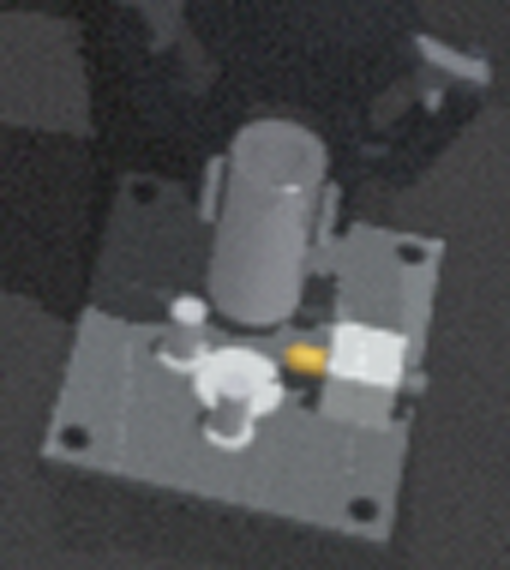

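The scene crop shows the pin (265,300) above the plate, in front of the side dowel (185,330) and the nose (305,358). Correcting y by 2.5 mm and lowering.

```bash
python3 -m inch '[{"gripper":0.03,"tx":0,"ty":0.0012,"spin":0,"tz":0},{"gripper":0.03,"tx":0,"ty":0.0012,"spin":0,"tz":0.002},{"gripper":0.03,"tx":0,"ty":0,"spin":0,"tz":0.003},{"gripper":0.03,"tx":0,"ty":0,"spin":0,"tz":0.002},{"gripper":0.03,"tx":0,"ty":0,"spin":0,"tz":0},{"gripper":0.03,"tx":0,"ty":0,"spin":0,"tz":0},{"gripper":0.03,"tx":0,"ty":0,"spin":0,"tz":0},{"gripper":0.03,"tx":0,"ty":0,"spin":0,"tz":0}]' 60
python3 -m inch '[{"gripper":0.03,"tx":0,"ty":0,"spin":0,"tz":0.0005},{"gripper":0.03,"tx":0,"ty":0,"spin":0,"tz":0.0005},{"gripper":0.03,"tx":0,"ty":0,"spin":0,"tz":0},{"gripper":0.03,"tx":0,"ty":0,"spin":0,"tz":0},{"gripper":0.03,"tx":0,"ty":0,"spin":0,"tz":0},{"gripper":0.03,"tx":0,"ty":0,"spin":0,"tz":0},{"gripper":0.03,"tx":0,"ty":0,"spin":0,"tz":0},{"gripper":0.03,"tx":0,"ty":0,"spin":0,"tz":0}]' 60
```

```text
clock: 25.65
eef_pos: [578.8, 259.4, 55.4]
tcp_rot: [-3.142, 0.0, -2.873]
contact_force: [-0.2, 0.1, -3.6]
opening: 0.409
clock: 26.45
eef_pos: [578.8, 259.3, 54.3]
tcp_rot: [3.142, -0.0, -2.873]
contact_force: [-0.5, 0.4, -3.7]
opening: 0.41
```

```bash
python3 -m inch '[{"gripper":0.03,"tx":0,"ty":0,"spin":0,"tz":0.0005},{"gripper":0.03,"tx":0,"ty":0,"spin":0,"tz":0},{"gripper":0.03,"tx":0,"ty":0,"spin":0,"tz":0},{"gripper":0.03,"tx":0,"ty":0,"spin":0,"tz":0},{"gripper":0.03,"tx":0,"ty":0,"spin":0,"tz":0},{"gripper":0.03,"tx":0,"ty":0,"spin":0,"tz":0},{"gripper":0.03,"tx":0,"ty":0,"spin":0,"tz":0},{"gripper":0.03,"tx":0,"ty":0,"spin":0,"tz":0}]' 60
```

```text
clock: 27.25
eef_pos: [579.0, 259.5, 54.1]
tcp_rot: [3.142, 0.001, -2.873]
contact_force: [1.0, -0.5, 4.3]
opening: 0.41
```

Contact is felt. Releasing, backing off, shutting and lowering.

```bash
python3 -m inch '[{"gripper":0.045,"tx":0,"ty":0,"spin":0,"tz":0},{"gripper":0.06,"tx":0,"ty":0,"spin":0,"tz":0},{"gripper":0.06,"tx":0,"ty":0,"spin":0,"tz":0},{"gripper":0.06,"tx":0,"ty":0,"spin":0,"tz":0},{"gripper":0.06,"tx":0.012,"ty":0,"spin":0,"tz":0},{"gripper":0.06,"tx":0.015,"ty":0,"spin":0,"tz":0},{"gripper":0.06,"tx":0.015,"ty":0,"spin":0,"tz":0},{"gripper":0.06,"tx":0.003,"ty":0,"spin":0,"tz":0}]' 60
python3 -m inch '[{"gripper":0.004,"tx":0,"ty":0,"spin":0,"tz":0.004},{"gripper":0.004,"tx":0,"ty":0,"spin":0,"tz":0.01},{"gripper":0.004,"tx":0,"ty":0,"spin":0,"tz":0.009},{"gripper":0.004,"tx":0,"ty":0,"spin":0,"tz":0},{"gripper":0.004,"tx":0,"ty":0,"spin":0,"tz":0},{"gripper":0.004,"tx":0,"ty":0,"spin":0,"tz":0},{"gripper":0.004,"tx":0,"ty":0,"spin":0,"tz":0},{"gripper":0.004,"tx":0,"ty":0,"spin":0,"tz":0}]' 60
cat >> h.py <<'E'
NS=np.array([617.1,269.5]);NY=.27
def nest(P):
    c,s=np.cos(NY),np.sin(NY);d=np.asarray(P)[:2]-NS;return np.array([c*d[0]+s*d[1],-s*d[0]+c*d[1]])
E
python3 -c "
from h import *
f=grab_frame('scene');crop(f,'s17',335,235,85,95,6)
print(nest(sense()['eef_pos']))"
```

```text
clock: 28.05
eef_pos: [532.9, 246.5, 53.5]
tcp_rot: [-3.141, -0.002, -2.872]
contact_force: [-0.1, -0.6, 0.3]
opening: 0.703
clock: 28.85
eef_pos: [535.6, 247.5, 31.1]
tcp_rot: [3.142, 0.0, -2.873]
contact_force: [-0.6, -0.2, 0.2]
opening: 0.046
[-84.48308383   0.51994261]
```

View pics/s17.png

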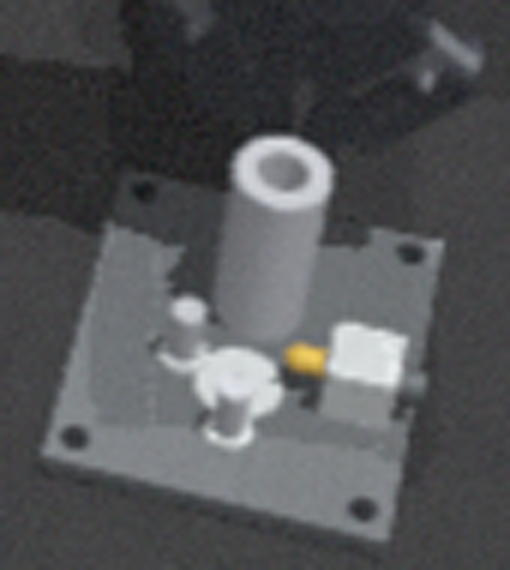

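The pin stands on the plate at crop (275,250), with the fingers shut behind it. Nudging in.

```bash
python3 -m inch '[{"gripper":0.004,"tx":-0.006,"ty":0,"spin":0,"tz":0},{"gripper":0.004,"tx":-0.005,"ty":0,"spin":0,"tz":0},{"gripper":0.004,"tx":-0.004,"ty":0,"spin":0,"tz":0},{"gripper":0.004,"tx":-0.004,"ty":0,"spin":0,"tz":0},{"gripper":0.004,"tx":-0.004,"ty":0,"spin":0,"tz":0},{"gripper":0.004,"tx":-0.004,"ty":0,"spin":0,"tz":0},{"gripper":0.004,"tx":-0.003,"ty":0,"spin":0,"tz":0},{"gripper":0.004,"tx":0,"ty":0,"spin":0,"tz":0}]' 60
python3 -c "
from h import *
f=grab_frame('scene');crop(f,'s18',335,235,85,95,6)
print(nest(sense()['eef_pos']),sense()['contact_force'])"
```

```text
clock: 29.7
eef_pos: [564.9, 255.5, 30.8]
tcp_rot: [3.142, 0.001, -2.873]
contact_force: [0.9, 0.9, 0.7]
opening: 0.05
[-54.40684732   0.47229271] [ 0.62791029 -0.00870246  1.5123083 ]
```

View pics/s18.png

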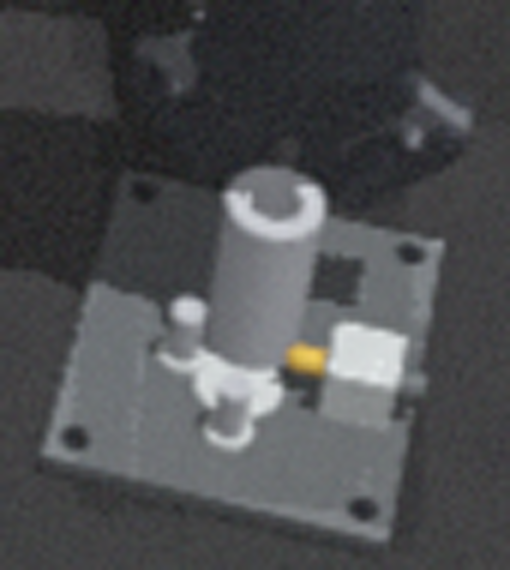

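Upright, and just reaching the nose and the side dowel. I'll push on in 2 mm steps.

```bash
python3 -m inch '[{"gripper":0.004,"tx":-0.002,"ty":0,"spin":0,"tz":0},{"gripper":0.004,"tx":-0.002,"ty":0,"spin":0,"tz":0},{"gripper":0.004,"tx":-0.002,"ty":0,"spin":0,"tz":0},{"gripper":0.004,"tx":-0.002,"ty":0,"spin":0,"tz":0},{"gripper":0.004,"tx":-0.002,"ty":0,"spin":0,"tz":0},{"gripper":0.004,"tx":-0.002,"ty":0,"spin":0,"tz":0},{"gripper":0.004,"tx":0,"ty":0,"spin":0,"tz":0},{"gripper":0.004,"tx":0,"ty":0,"spin":0,"tz":0}]' 60
python3 -c "
from h import *
f=grab_frame('scene');crop(f,'s19',335,235,85,95,6)
print(nest(sense()['eef_pos']),sense()['contact_force'])"
```

```text
clock: 30.55
eef_pos: [575.8, 258.6, 30.7]
tcp_rot: [-3.142, -0.0, -2.873]
contact_force: [-1.1, 0.0, 0.4]
opening: 0.046
[-42.68621573   0.43035662] [-0.79590007 -0.98542464 -0.10558613]
```

View pics/s19.png

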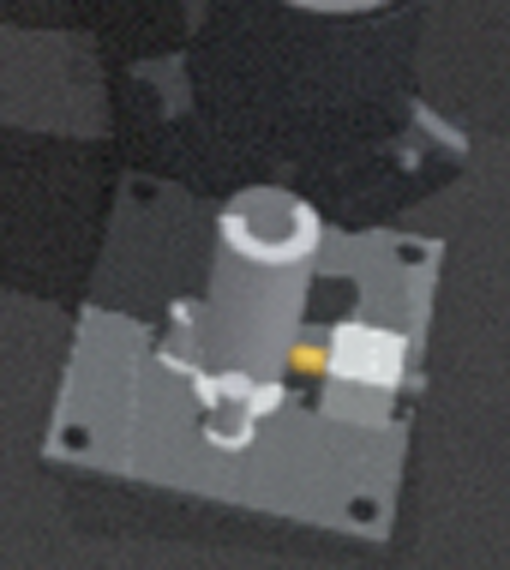

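```bash
python3 -m inch '[{"gripper":0.004,"tx":-0.0015,"ty":0,"spin":0,"tz":0},{"gripper":0.004,"tx":-0.0015,"ty":0,"spin":0,"tz":0},{"gripper":0.004,"tx":-0.0015,"ty":0,"spin":0,"tz":0},{"gripper":0.004,"tx":-0.0015,"ty":0,"spin":0,"tz":0},{"gripper":0.004,"tx":-0.001,"ty":0,"spin":0,"tz":0},{"gripper":0.004,"tx":0,"ty":0,"spin":0,"tz":0},{"gripper":0.004,"tx":0,"ty":0,"spin":0,"tz":0},{"gripper":0.004,"tx":0,"ty":0,"spin":0,"tz":0}]' 60
python3 -c "
from h import *
f=grab_frame('scene');crop(f,'s20',335,235,85,95,6)
print(nest(sense()['eef_pos']),sense()['contact_force'])"
```

```text
clock: 31.4
eef_pos: [583.1, 260.5, 30.9]
tcp_rot: [3.142, 0.001, -2.873]
contact_force: [-1.4, -0.2, -0.7]
opening: 0.044
[-35.21375964   0.40783076] [-0.78722995  0.19582199 -0.19328276]
```

View pics/s20.png

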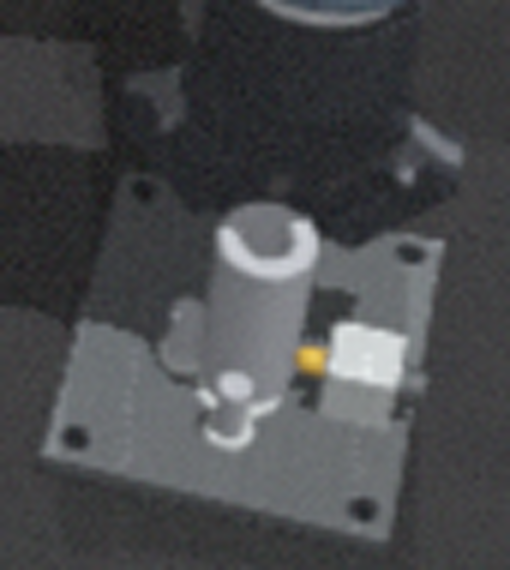

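The nose (312,358) is being pushed back. A few millimetres remain, so 1 mm steps.

```bash
python3 -m inch '[{"gripper":0.004,"tx":-0.001,"ty":0,"spin":0,"tz":0},{"gripper":0.004,"tx":-0.001,"ty":0,"spin":0,"tz":0},{"gripper":0.004,"tx":-0.001,"ty":0,"spin":0,"tz":0},{"gripper":0.004,"tx":0,"ty":0,"spin":0,"tz":0},{"gripper":0.004,"tx":0,"ty":0,"spin":0,"tz":0},{"gripper":0.004,"tx":0,"ty":0,"spin":0,"tz":0},{"gripper":0.004,"tx":0,"ty":0,"spin":0,"tz":0},{"gripper":0.004,"tx":0,"ty":0,"spin":0,"tz":0}]' 60
python3 -m inch '[{"gripper":0.004,"tx":-0.001,"ty":0,"spin":0,"tz":0},{"gripper":0.004,"tx":-0.0005,"ty":0,"spin":0,"tz":0},{"gripper":0.004,"tx":0,"ty":0,"spin":0,"tz":0},{"gripper":0.004,"tx":0,"ty":0,"spin":0,"tz":0},{"gripper":0.004,"tx":0,"ty":0,"spin":0,"tz":0},{"gripper":0.004,"tx":0,"ty":0,"spin":0,"tz":0},{"gripper":0.004,"tx":0,"ty":0,"spin":0,"tz":0},{"gripper":0.004,"tx":0,"ty":0,"spin":0,"tz":0}]' 60
python3 -c "
from h import *
f=grab_frame('scene');crop(f,'s21',335,235,85,95,6)
print(nest(sense()['eef_pos']),sense()['contact_force'])"
```

```text
clock: 32.25
eef_pos: [585.7, 261.3, 30.9]
tcp_rot: [3.142, 0.0, -2.873]
contact_force: [0.9, -0.5, 0.3]
opening: 0.047
clock: 33.05
eef_pos: [587.0, 261.6, 30.8]
tcp_rot: [-3.142, 0.0, -2.873]
contact_force: [0.3, -0.2, -0.1]
opening: 0.042
[-31.14822488   0.40704768] [ 0.26627617  0.26691162 -0.44089873]
```

View pics/s21.png

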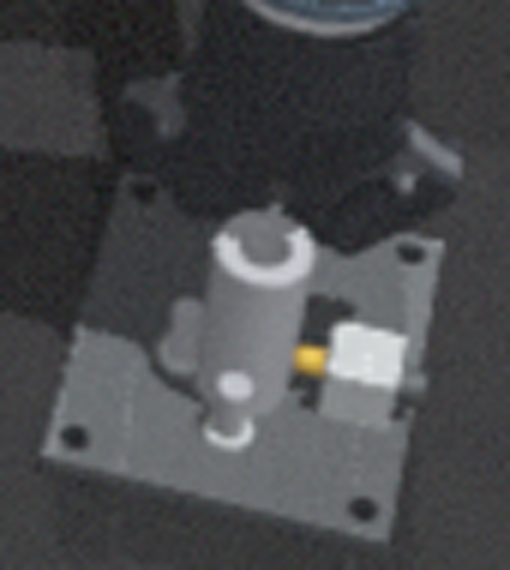

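No force yet. Past the nose, the plunger helps pull the pin home. I'll push gently until it hits the stop.

```bash
python3 -m inch '[{"gripper":0.004,"tx":-0.001,"ty":0,"spin":0,"tz":0},{"gripper":0.004,"tx":-0.0005,"ty":0,"spin":0,"tz":0},{"gripper":0.004,"tx":0,"ty":0,"spin":0,"tz":0},{"gripper":0.004,"tx":0,"ty":0,"spin":0,"tz":0},{"gripper":0.004,"tx":0,"ty":0,"spin":0,"tz":0},{"gripper":0.004,"tx":0,"ty":0,"spin":0,"tz":0},{"gripper":0.004,"tx":0,"ty":0,"spin":0,"tz":0},{"gripper":0.004,"tx":0,"ty":0,"spin":0,"tz":0}]' 60
python3 -m inch '[{"gripper":0.004,"tx":-0.0005,"ty":0,"spin":0,"tz":0},{"gripper":0.004,"tx":-0.0005,"ty":0,"spin":0,"tz":0},{"gripper":0.004,"tx":0,"ty":0,"spin":0,"tz":0},{"gripper":0.004,"tx":0,"ty":0,"spin":0,"tz":0},{"gripper":0.004,"tx":0,"ty":0,"spin":0,"tz":0},{"gripper":0.004,"tx":0,"ty":0,"spin":0,"tz":0},{"gripper":0.004,"tx":0,"ty":0,"spin":0,"tz":0},{"gripper":0.004,"tx":0,"ty":0,"spin":0,"tz":0}]' 60
```

```text
clock: 33.9
eef_pos: [588.3, 262.0, 30.8]
tcp_rot: [-3.142, -0.0, -2.873]
contact_force: [-1.8, -0.5, -0.1]
opening: 0.049
clock: 34.7
eef_pos: [589.2, 262.2, 30.8]
tcp_rot: [-3.142, -0.0, -2.873]
contact_force: [-4.0, -1.3, 2.1]
opening: 0.048
```

```bash
python3 -m inch '[{"gripper":0.004,"tx":-0.0005,"ty":0,"spin":0,"tz":0},{"gripper":0.004,"tx":-0.0003,"ty":0,"spin":0,"tz":0},{"gripper":0.004,"tx":0,"ty":0,"spin":0,"tz":0},{"gripper":0.004,"tx":0,"ty":0,"spin":0,"tz":0},{"gripper":0.004,"tx":0,"ty":0,"spin":0,"tz":0},{"gripper":0.004,"tx":0,"ty":0,"spin":0,"tz":0},{"gripper":0.004,"tx":0,"ty":0,"spin":0,"tz":0},{"gripper":0.004,"tx":0,"ty":0,"spin":0,"tz":0}]' 60
```

```text
clock: 35.5
eef_pos: [589.5, 262.3, 30.7]
tcp_rot: [-3.141, -0.001, -2.873]
contact_force: [-5.9, -2.2, 3.7]
opening: 0.049
```

Stiff contact (tool advanced 0.3 mm for a 0.8 mm command), so it is against the stop. Backing away and checking.

```bash
python3 -m inch '[{"gripper":0.004,"tx":0.004,"ty":0,"spin":0,"tz":0},{"gripper":0.004,"tx":0.015,"ty":0,"spin":0,"tz":0},{"gripper":0.004,"tx":0.03,"ty":0,"spin":0,"tz":0},{"gripper":0.004,"tx":0.04,"ty":0,"spin":0,"tz":-0.02},{"gripper":0.004,"tx":0.04,"ty":0,"spin":0,"tz":-0.04},{"gripper":0.004,"tx":0.03,"ty":0,"spin":0,"tz":-0.04},{"gripper":0.004,"tx":0.01,"ty":0,"spin":0,"tz":-0.02},{"gripper":0.004,"tx":0,"ty":0,"spin":0,"tz":0}]' 60
python3 -c "
from h import *
f=grab_frame('scene');cv2.imwrite('pics/s22f.png',f['pixels'][:,:,::-1]);crop(f,'s22',335,255,85,75,9)
f=grab_frame('top');cv2.imwrite('pics/t22f.png',f['pixels'][:,:,::-1]);crop(f,'t22',110,155,100,95,8)"
```

```text
clock: 36.3
eef_pos: [432.8, 219.7, 149.3]
tcp_rot: [3.14, 0.007, -2.872]
contact_force: [-0.1, -0.2, -1.1]
opening: 0.047
```

View pics/s22.png

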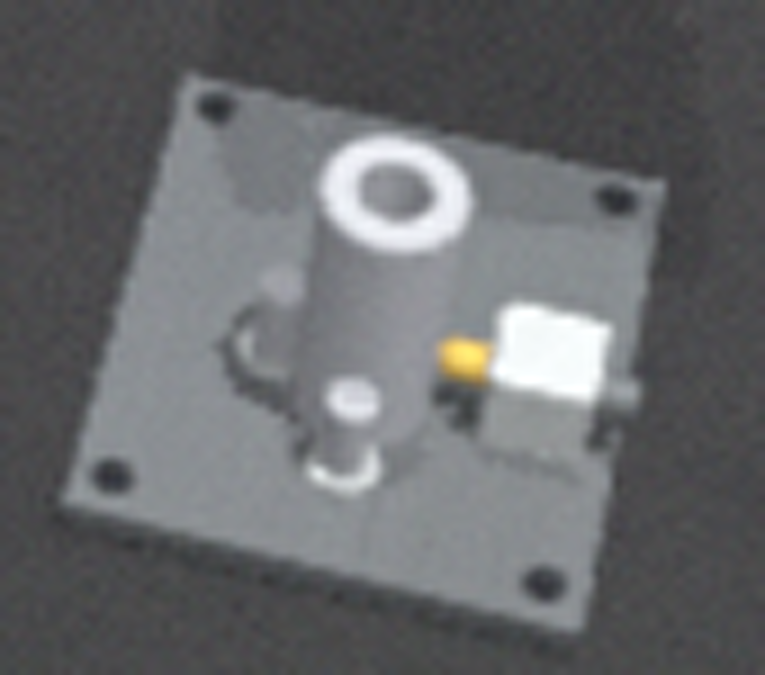

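View pics/t22.png

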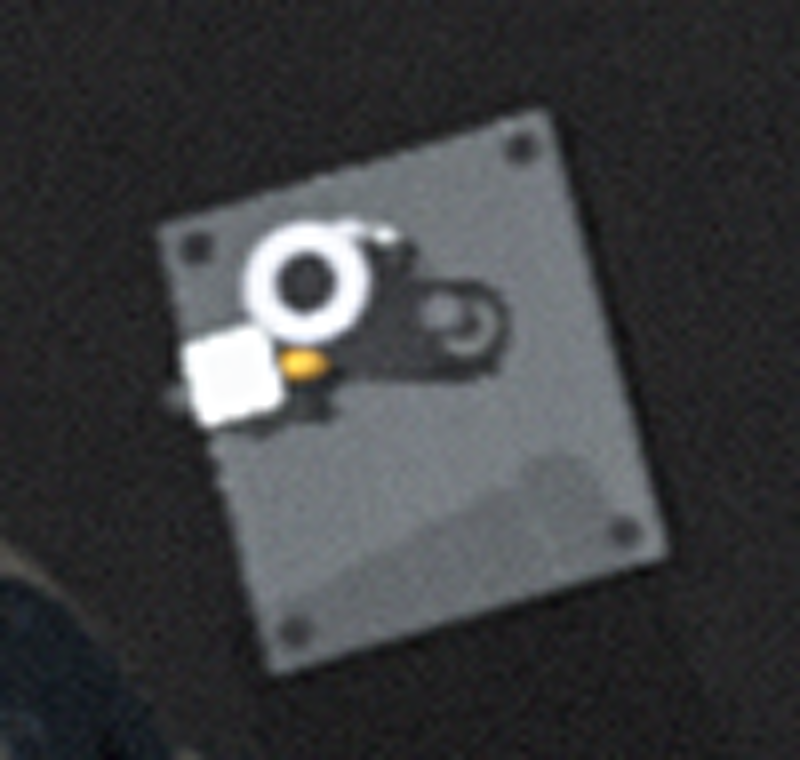

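View pics/s22f.png

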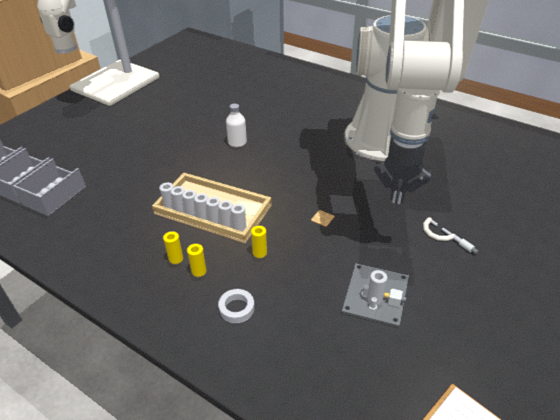

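View pics/t22f.png

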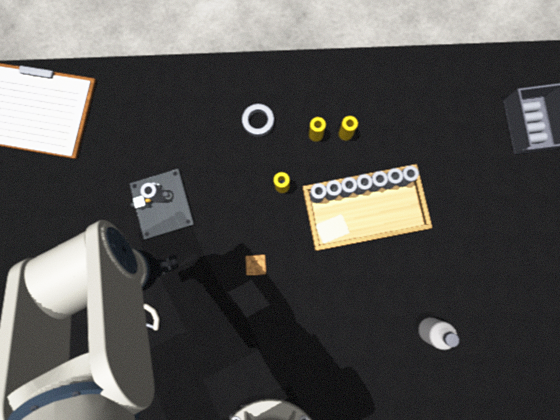

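The nest pin's ring matches the fully home start picture in both views: top (308,283), scene (396,192). The bystanders haven't moved. One numeric check of the row line before signing off.

```bash
python3 - <<'E'
from h import *
f=grab_frame('top');g=cv2.cvtColor(f['pixels'],cv2.COLOR_RGB2GRAY).astype(np.float32)
t=np.zeros((23,23),np.float32);yy,xx=np.mgrid[-11:12,-11:12];r=np.hypot(xx,yy)
t=np.where(r<3.7,-1,np.where(r<7.5,1,0)).astype(np.float32)[3:20,3:20]
s=6;G=cv2.resize(g,None,fx=s,fy=s,interpolation=cv2.INTER_CUBIC);T=cv2.resize(t,None,fx=s,fy=s)
R=cv2.matchTemplate(G,T-T.mean(),cv2.TM_CCORR);P=[]
for p in [(117,181),(195,165),(272,149),(348,133),(425,119),(502,104),(579,91)]:
    u,v=up(p,5,295,155);cx=int((u+.5)*s-T.shape[1]/2);cy=int((v+.5)*s-T.shape[0]/2)
    w=R[cy-15:cy+16,cx-15:cx+16];i=np.unravel_index(w.argmax(),w.shape)
    U=(cx-15+i[1]+T.shape[1]/2)/s-.5;V=(cy-15+i[0]+T.shape[0]/2)/s-.5
    P.append(tray(atz(f,U,V,88)))
print(np.round(P,1).tolist())
E
```

```text
[[52.1, 112.5], [52.0, 76.4], [52.3, 40.4], [51.9, 4.5], [52.1, -31.6], [51.7, -67.4], [50.7, -103.6]]
```

All pins are at x = 52 mm to within about 1 mm, spaced 36 mm apart. Handing in.

```bash
python3 -c "
from rig import *
print(sign_off(), sense()['clock'])"
```

```text
the job is handed in; nothing more can be done
the job is handed in; nothing more can be done
```

I handed the job in at about 37 s. Both pins are where you asked, and no pin toppled.

- **Checked pin:** I lifted it from the nest, set it down in front of the gap, and nudged it between pins 3 and 4 with about 7 N until it met the back wall. In the last measurement all seven pins stand 36 mm apart at x = 50.7 to 52.3 mm, with the inserted one at 51.9 mm.
- **Next pin:** I stood it on the nest plate and nudged it in until it hit firm resistance at about 6 N. In both cameras it looks the same as the checked pin did fully home at the start, with the nose pushed back by the same amount.
- **Everything else:** The bottle, ring gauge and micrometer were not touched. The tool is clear of everything.

No check failed. The far −y pin (row_6) reads 50.7 mm, about 1 mm off the line, which is within the camera calibration error. During insertion pin 4 may have leaned slightly, but every pin stood upright in the later pictures.

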